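Tip the heat sinks out of the flip-top box and send them for inspection

TASK

Take the yellow flip-top box out of its slanted cradle and, low over the blue tray, turn it over so that its red lid falls open and all three heat sinks spill into the tray. Put the empty box back in its cradle as it stood, lid closed, and only then slide the tray by its black post all the way in under the inspection hood. Leave the bottle, the spool and the screwdriver where they are, and let go of everything.

Things in the scene. Friction and masses are not known exactly. Their poses are not given: they have to be found in the camera images.
- flipbox_c (a point): Yellow flip-top box, 70 mm deep (its x), 56 mm wide (its y), 115 mm tall (its z), walls 3 mm, 200 g; this point is its centre. z points from its floor to its lidded mouth. In the cradle it leans over 45 degrees: z points up and roughly to the robot's left, x down and the same way, y level. Both sides across y are free to grip, with the fingers pointing along its x.
- lid (a joint): Opening angle of the red lid in rad: 0 closed, 1.7 fully open. The lid (70 by 56 by 5 mm, 50 g) swings freely, with no catch: gravity keeps it shut in the cradle, opens it when the mouth faces downward with the hinged rim uppermost, and shuts it again as the box is turned back. The heat sinks slide out once the box walls slope more than about 25 degrees.
- lid_hinge (a point): Middle of the lid's hinge line, which runs along the box's y at its -x rim (35 mm in -x and 57.5 mm in +z from the box's centre): the upper rim when the box is in its cradle. Axes as the box's when the lid is closed.
- cradle_seat (a point): Where the box's centre lies when it sits in the cradle, 100 mm above the bench. The cradle is a fixed grey V-block, 40 mm wide (narrower than the box), on a 110 by 100 mm dark plate. Axes: x level, the way the box leans (roughly to the robot's left); y level along the V; z up. One wing of the V carries the box's floor, the other its +x side; along y the box is free.
- cradle_hinge_seat (a point): Where the middle of the lid's hinge line lies when the box sits in the cradle; axes as the cradle's.
- sink0_c (a point): Centre of an aluminium finned heat sink, a block 70 mm long (its z) by 22 mm (y) by 16 mm (x), 50 g; it starts inside the box.
- sink1_c (a point): Centre of the second, identical heat sink.
- sink2_c (a point): Centre of the third, identical heat sink.
- tray (a joint): Position of the tray along its rails in m: starts between 0 and 0.03, 0.16 is all the way in against the stop. About 3 N slide it; it stays where it is left.
- tray_in (a point): Blue open tray, outside 170 mm long (x) by 150 mm wide (y) by 50 mm high, walls 4 mm; this point is the centre of its inner floor, 11 mm above the bench; its rim is 57 mm above the bench. x is the sliding direction, level, away from the robot; z up.
- hood_mouth (a point): Middle of the lower edge of the near face of the white inspection hood, 130 mm above the bench. The hood is a fixed portal over the tray's rails, 140 mm long (x, same way as the tray's), 210 mm wide, 190 mm wide inside, its top 160 mm above the bench, with a 60 mm wide camera barrel on it up to 227 mm. 135 mm in x from the tray's centre when the tray reads 0.
- tray_post (a point): Black upright post on the near end of the tray, 20 by 20 mm, from 12 to 87 mm above the bench; this point is on its axis, 62 mm above the bench, 117 mm in -x from the tray's centre. Both y sides are free: pinch it across y from above, or push it. When the tray is in, the post stands 92 mm short of the hood.
- flask_c (a point): Bystander: middle of a standing amber bottle, 52 mm across, 105 mm tall.
- spool_c (a point): Bystander: middle of a standing grey metal solder spool, 60 mm across, 46 mm tall.
- driver_grip (a point): Bystander: handle of a blue screwdriver, 170 mm long, lying on the bench.
Not all that is in view belongs to the job. There is more than one size of the part that bears flipbox_c; the job needs the larger.

How it is judged:
By the outcome, as a careful person would: the job done as asked, in the order asked, and still so for the second after the job is handed in, with the robot touching nothing.
It also fails if it takes over 72 s, if anything falls off the work surface, if the arm or the gripper's body presses on something with over 40 N, if the wrist force passes 120 N, or if a joint passes its speed limit or range.

ROBOT

A 7-joint arm with a two-finger parallel gripper is mounted at the origin on the work surface. World frame = base frame: x ahead of the robot, y to its left, z up, the work surface at z = 0. Lengths are in m, angles in rad, forces in N, time in s.
With the tool pointing down it reaches from about 0.425 to 0.875 m from the base axis. Payload 4.7 kg.
Tool frame: the origin (TCP) lies on the centre line of the jaws, within the pads' length; the fingertips stand 14 mm ahead of it and the grasp point (between the pads) lies 5 mm behind it; z points along the fingers, y is the direction in which the jaws open and shut (so a half turn about z gives the same grasp; the last joint's range is limited). The gripper opens to 87 mm and grips with 3 to 60 N. Pads are 19 mm wide; open, the fingers measure 117 mm over their backs; the gripper's body (75 mm by 190 mm) begins 51 mm behind the grasp point.
Start: joints at [1.241, 0.321, -0.07, 1.45, 0.023, 1.371, -0.057], TCP at [0.219, -0.612, 0.237] pointing down, gripper open.
Joint ranges: [-2.86, 2.86], [-0.3, 2.09], [-1.38, 1.24], [0.06, 2.45], [-1.56, 4.7], [0.09, 2.05], [-2.69, 2.69]. Speed limits (rad/s): [2.57, 2.57, 3.14, 3.14, 3.14, 3.14, 3.14].

INTERFACE

Orientations are given as a rotation vector (axis times angle).
In Python, from bench import ctrl gives the robot as it stands. The module is installed in compiled form; this text tells all that it offers.
- The arm moves only by the tool step_arm, never from a script. Its argument "plan" is a list of rows, each a list of 3 entries, a list of its own where there are three numbers: the turn, a rotation vector about the tool's x, y, z in rad, then the shift along the tool's x, y, z in m, then the closure in counts, from 0 (fully open) to 255 (shut). In form: [[[rx, ry, rz], [x, y, z], hand], ...]. A call has exactly 10 rows; each row is the pose to reach, as a shift and turn from the pose commanded when the call began, along the tool's axes at that moment; what a row does not reach only later rows make up. A row lasts 1/8 s, in which the tool goes at most 62.5 mm and 10.7 degrees, less where a joint would pass 70% of its speed; a pose out of reach is approached as far as the arm can. A call with a gripper value outside its range is refused whole. The fingers move at their own pace and stop on an object; "squeeze" is the grip in N (left out, the last holds). Time passes only in rows, so rows that repeat a pose let the fingers close, or fill a call up. It gives the time, the measured TCP pose, the force and the opening at its end, in the units of the state.
- ctrl.get_state(): the state, without advancing time (a new reading comes with each control period).
- ctrl.get_image(name): name is "scene" or "top" or "wrist"; returns the picture (400x640x3 uint8, red, green, blue); there is no depth.
- ctrl.calibration(name): a dict with "fov_y" (degrees; the focal length in pixels is half the picture's height over the tangent of half this angle, whatever the lens; pixels are square), "cx", "cy" (the principal point, pixels), "rvec" (rotation vector, rad) and "tvec" (3), from world to camera coordinates, as OpenCV has them. Camera axes: x right, y down, z forward; pixel columns grow to the right and rows downward; lengths in m; the calibration is good to about 2 mm. A picture is of the moment at which its call begins: read the wrist's pose just before it. calibration takes no time and is no camera call; for the wrist camera it gives the pose at the moment of the call.
- ctrl.close_job(): hands the job in, once; it reports no verdict.
Trained networks look in the newest picture that a camera, given by its name, has taken for a name from the list of things; names that differ only in an ending like _2 or _b are one class to them, and where a whole thing is asked for, a point or a joint stands for the part that bears it (a point fixed in the world has none). Each returns a list of dicts, best first, with "score" (0 to 1); they miss things now and then, are a little off and sometimes report something else, mostly with a low value. They report only what shows in the picture. A call takes as long as a camera call. They do not tell look-alikes from the thing itself.
- ctrl.cut_out(camera, label): "pixels" (400x640 bool, what is visible of it) and "rect" ([left, top, width, height] in pixels, round what is visible of it).
The state is a dict: "time": time; "joint_positions": joint angles; "qd": joint speeds; "joint_torque": joint torques, N m; "position": TCP position; "tool_rot": TCP orientation; "ft_force": force on the tool from outside, world axes, zero at the start; "torque": the same for the moment, N m; "grip_width": opening from 0.0 (shut) to 1.0 (fully open).
Only numpy, scipy, OpenCV 4.12 (cv2) and the standard library are available. Lean on these libraries where they do the work, as an engineer would, in place of code of your own. Each camera call takes 0.05 s, during which the arm holds its last target.

## Working session

There is one attempt and no reset: what is moved stays moved. The work goes in short steps, Python scripts to look and compute and a tool call to move; the robot and the scene stay as the last step left them, time stands still between calls to the robot, and variables do not carry over. Pictures are saved under pics/ and viewed, and the job is handed in when it is done.

Besides the shell and the picture viewer there is one more tool, called after "Emit:" as name(argument=value, ...), one argument or row to a line, values as JSON. step_arm: Moves the arm, as the interface text tells. Its arguments: {"type":"object","properties":{"plan":{"type":"array"},"squeeze":{"type":"number"}},"required":["plan"]}

```bash
mkdir -p pics; python3 - <<'E'
from bench import ctrl
import cv2
print(ctrl.get_state())
for n in ("scene","top","wrist"):
    im=ctrl.get_image(n); cv2.imwrite(f"pics/{n}0.png",im[:,:,::-1]); print(n,ctrl.calibration(n))
E
```

```text
{'time': 0.0, 'joint_positions': array([ 1.2411264 ,  0.32181223, -0.07007697,  1.45169883,  0.02255084,
        1.3707333 , -0.05689085]), 'qd': array([ 0.00058628,  0.00100196, -0.00081196,  0.00153505, -0.00032818,
       -0.00081009, -0.00090367]), 'joint_torque': array([-3.48665862e-04, -4.91289997e+01, -4.04113596e-01, -3.12529635e+01,
       -6.40737475e-02,  4.36556130e-02,  1.66960035e-04]), 'position': array([ 0.21886747, -0.61149409,  0.2354564 ]), 'tool_rot': array([-3.09349034e+00, -5.37060362e-01,  5.79130078e-04]), 'ft_force': array([ 0.07407622,  0.58377839, -0.31075889]), 'torque': array([ 0.02179693, -0.02333751, -0.04803226]), 'grip_width': 1.0034771321640141}
scene {'fov_y': 44.63892617487243, 'cx': 312.5604600160125, 'cy': 198.63556315997158, 'rvec': array([ 2.23475383,  0.70404454, -0.30180157]), 'tvec': array([-0.4880497 , -0.11402346,  1.85243596])}
top {'fov_y': 50.68766928864202, 'cx': 318.0758725922487, 'cy': 197.79811222641445, 'rvec': array([ 2.17494033, -2.19859662,  0.07197628]), 'tvec': array([9.45166601e-04, 5.92021473e-01, 1.47957195e+00])}
wrist {'fov_y': 69.30177055186041, 'cx': 313.5162802264185, 'cy': 200.3619440217936, 'rvec': array([-2.37512301,  1.67248626,  0.23768953]), 'tvec': array([-0.64911061, -0.03431782,  0.39066504])}
```

View pics/scene0.png

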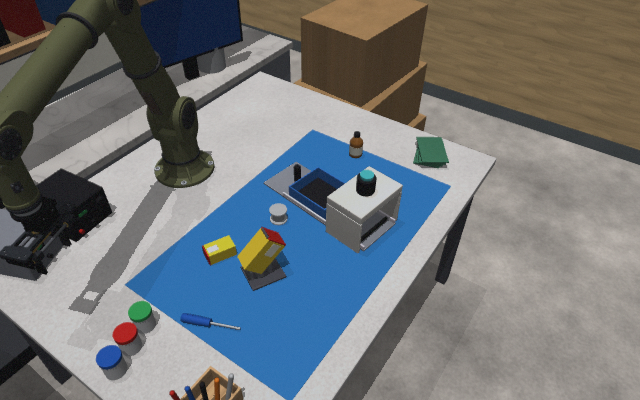

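View pics/top0.png

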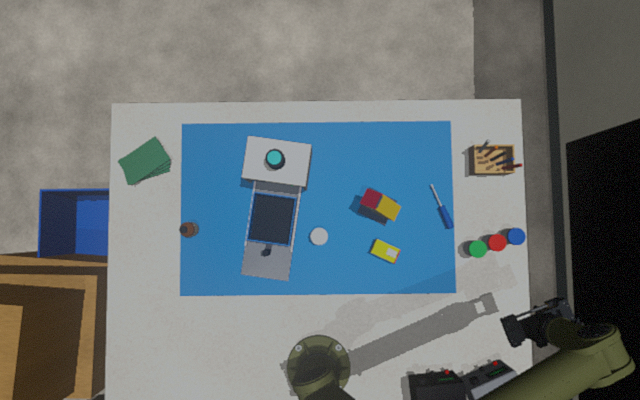

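View pics/wrist0.png

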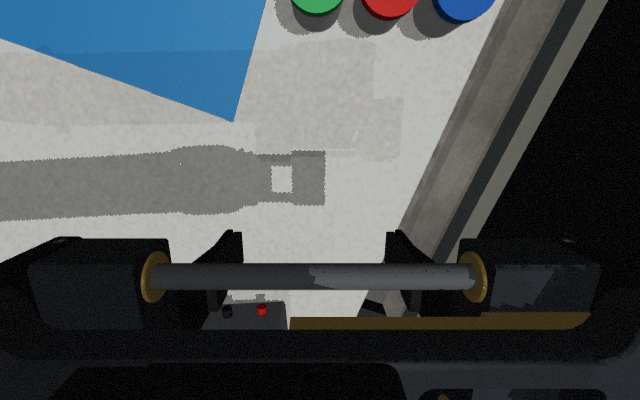

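```bash
cat > h.py <<'E'
import numpy as np, cv2
from scipy.spatial.transform import Rotation as R
from bench import ctrl
def cam(n):
    c=ctrl.calibration(n); f=200/np.tan(np.radians(c['fov_y']/2))
    return dict(K=np.array([[f,0,c['cx']],[0,f,c['cy']],[0,0,1]]),R=R.from_rotvec(c['rvec']).as_matrix(),t=np.array(c['tvec']))
def proj(c,P):
    q=(np.atleast_2d(P)@c['R'].T+c['t'])@c['K'].T
    return q[:,:2]/q[:,2:]
def back(c,uv,z):
    uv=np.atleast_2d(uv); d=np.c_[uv,np.ones(len(uv))]@np.linalg.inv(c['K']).T@c['R']
    o=-c['R'].T@c['t']; s=(z-o[2])/d[:,2]; return o+d*s[:,None]
E
python3 - <<'E'
from h import *
import pickle
D={}
for n in("top","scene"):
    im=ctrl.get_image(n); c=cam(n)
    D[n]=dict(im=im,c=c)
    for l in("flipbox_c","lid","tray","tray_post","flask_c","spool_c","driver_grip"):
        r=ctrl.cut_out(n,l); D[n][l]=r
        print(n,l,[(round(x['score'],2),x['rect'],int(x['pixels'].sum())) for x in r])
pickle.dump(D,open('d.pkl','wb'))
for n in D:
    im=D[n]['im']; y,x=(100,230) if n=='top' else (130,180)
    cv2.imwrite(f'pics/{n}z.png',cv2.resize(im[y:y+200,x:x+250,::-1],None,fx=3,fy=3,interpolation=cv2.INTER_CUBIC)[:600,:800])
E
```

```text
top flipbox_c [(0.94, [373.2, 242.9, 26.7, 22.4], 385), (0.69, [359.9, 187.6, 39.7, 31.7], 728), (0.43, [358.0, 199.0, 37.3, 24.3], 233)]
top lid [(0.65, [360.0, 208.3, 27.5, 15.0], 236), (0.51, [358.9, 191.4, 24.8, 16.3], 291)]
top tray [(0.82, [247.2, 192.0, 51.5, 62.5], 2299)]
top tray_post [(0.97, [247.1, 194.6, 50.4, 62.1], 2320)]
top flask_c [(0.71, [177.1, 219.4, 20.1, 18.3], 251)]
top spool_c [(0.55, [311.7, 229.0, 19.3, 12.3], 241)]
top driver_grip [(0.7, [430.6, 184.4, 25.2, 46.6], 208)]
scene flipbox_c [(0.93, [202.0, 236.6, 36.9, 26.8], 645), (0.74, [236.9, 227.5, 50.7, 45.7], 1325)]
scene lid [(0.54, [259.5, 227.2, 26.0, 18.9], 213), (0.36, [205.3, 250.2, 4.3, 9.4], 21)]
scene tray [(0.98, [288.4, 164.0, 54.5, 54.6], 1571)]
scene tray_post [(0.78, [290.2, 162.8, 52.3, 55.2], 1620), (0.37, [262.5, 227.1, 20.4, 16.8], 178)]
scene flask_c [(0.79, [349.7, 131.0, 12.6, 26.9], 281)]
scene spool_c [(0.75, [268.3, 202.4, 16.5, 17.2], 315), (0.64, [260.0, 226.7, 24.2, 18.0], 247)]
scene driver_grip [(0.91, [184.6, 311.6, 30.8, 15.5], 231)]
```

View pics/topz.png

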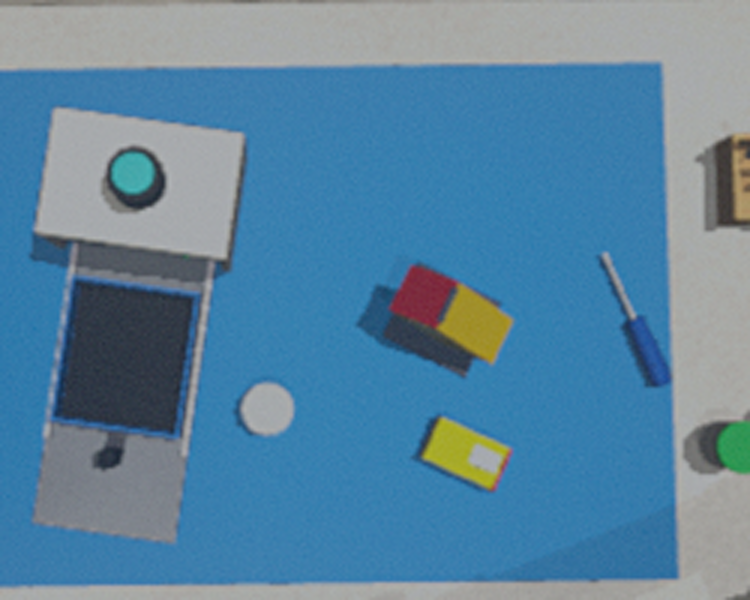

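View pics/scenez.png

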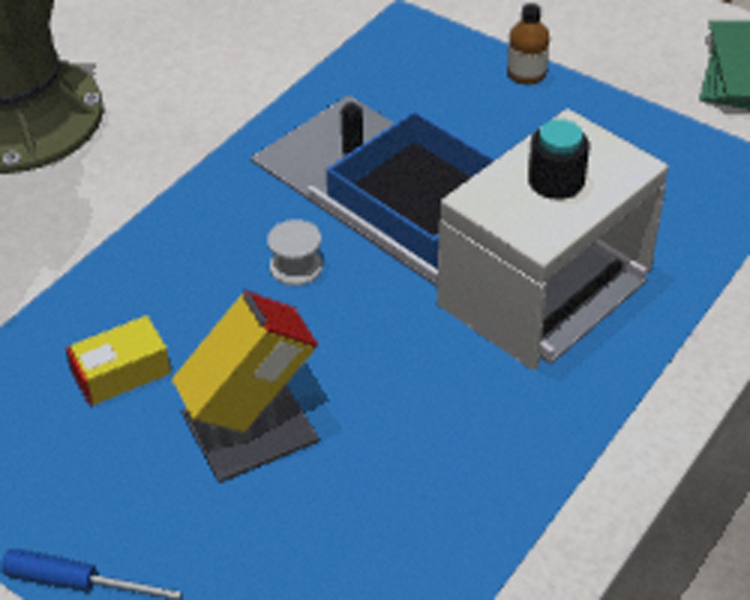

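```bash
python3 - <<'E'
import pickle,cv2
D=pickle.load(open('d.pkl','rb'))
a=D['top']['im'][180:230,345:415,::-1]; cv2.imwrite('pics/tb.png',cv2.resize(a,None,fx=11,fy=11,interpolation=cv2.INTER_CUBIC))
a=D['scene']['im'][220:295,225:305,::-1]; cv2.imwrite('pics/sb.png',cv2.resize(a,None,fx=8,fy=8,interpolation=cv2.INTER_CUBIC))
a=D['top']['im'][170:290,235:315,::-1]; cv2.imwrite('pics/tt.png',cv2.resize(a,None,fx=5,fy=5,interpolation=cv2.INTER_CUBIC))
a=D['scene']['im'][155:235,260:360,::-1]; cv2.imwrite('pics/st.png',cv2.resize(a,None,fx=7,fy=7,interpolation=cv2.INTER_CUBIC))
E
```

```text
(no output)
```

View pics/tb.png

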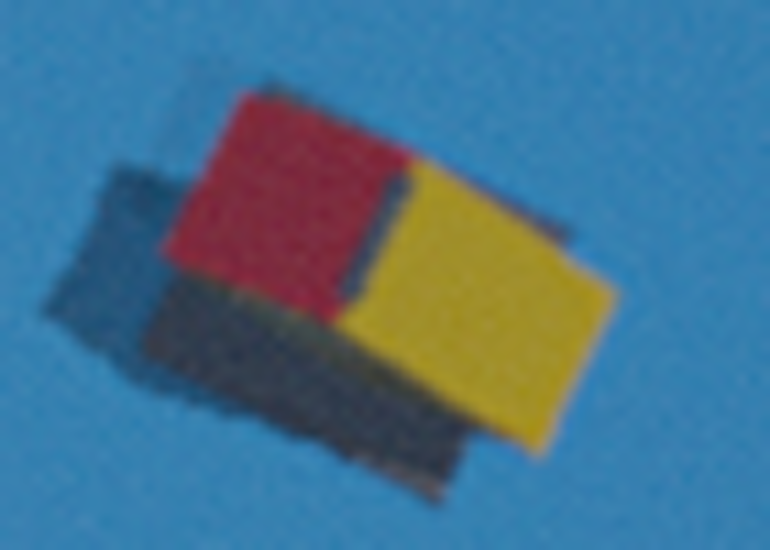

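View pics/sb.png

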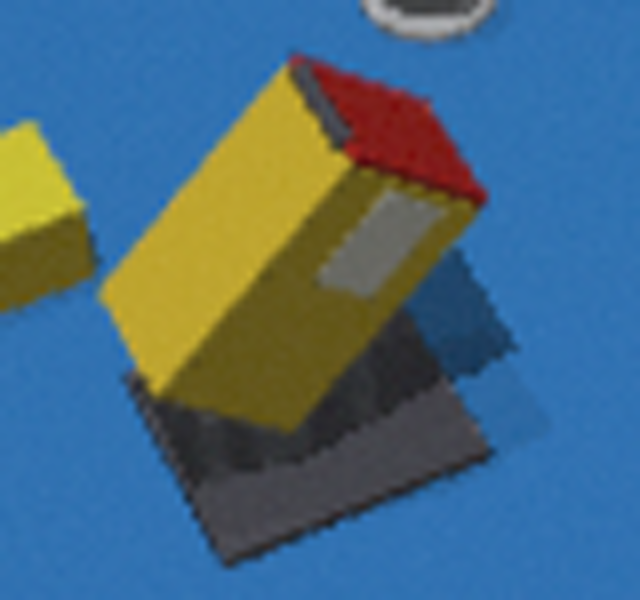

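View pics/tt.png

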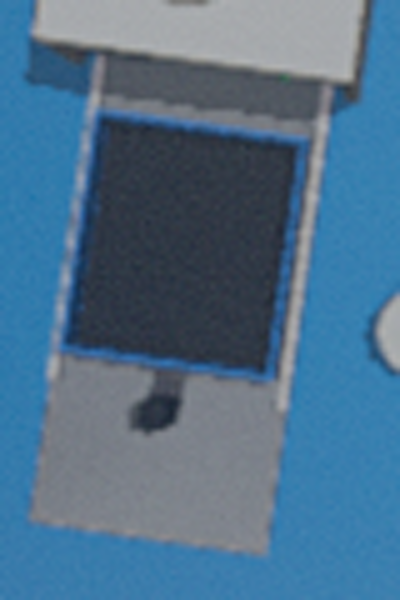

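View pics/st.png

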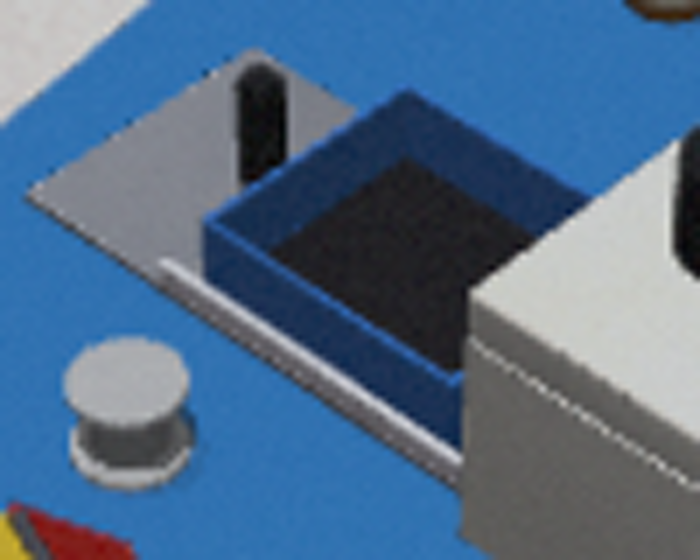

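```bash
python3 - <<'E'
from h import *
from scipy.optimize import least_squares
ct,cs=cam('top'),cam('scene')
def px(l,ox,oy,s): l=np.array(l,float); return (l+.5)/s-.5+[ox,oy]
a=.035;b=.028;c=.0575;l=.0625
tb=px([(618,292),(543,458),(420,160),(333,322),(243,92),(165,252)],345,180,11)
tP=[(-a,-b,-c),(-a,b,-c),(-a,-b,c),(-a,b,c),(a,-b,l),(a,b,l)]
sb=px([(100,295),(157,397),(290,62),(355,160),(290,430),(485,200),(425,100)],225,220,8)
sP=[(-a,b,-c),(-a,-b,-c),(-a,b,c),(-a,-b,c),(a,-b,-c),(a,-b,l),(a,b,l)]
def M(yaw,tilt=np.pi/4):
    # cradle x at angle yaw; box z = cos xc + sin zc
    C=R.from_euler('z',yaw).as_matrix()
    s,k=np.sin(tilt),np.cos(tilt)
    B=np.array([[s,0,k],[0,1,0],[-k,0,s]])
    return C@B
def res(p):
    m=M(p[3],p[4])
    return np.r_[(proj(ct,np.array(tP)@m.T+p[:3])-tb).ravel(),(proj(cs,np.array(sP)@m.T+p[:3])-sb).ravel()]
g=back(ct,[[378,203]],.1)[0]
r=least_squares(res,[*g,1.2,.78]); print('box',r.x.round(4),np.degrees(r.x[3:]),'rms',np.sqrt((r.fun**2).mean()),np.abs(r.fun).max())
r2=least_squares(lambda p:res([p[0],p[1],.1,p[2],np.pi/4]),[g[0],g[1],1.2]);print('fixed',r2.x.round(4),np.sqrt((r2.fun**2).mean()));print(r2.fun.reshape(-1,2).round(1))
tt=px([(98,112),(308,142),(62,352),(275,380)],235,170,5); st=px([(408,90),(205,218)],260,155,7)
T=[(.085,.075,.046),(.085,-.075,.046),(-.085,.075,.046),(-.085,-.075,.046)]
def rt(p):
    m=R.from_euler('z',p[2]).as_matrix(); o=[p[0],p[1],.011]
    return np.r_[(proj(ct,np.array(T)@m.T+o)-tt).ravel(),(proj(cs,np.array(T[2:])@m.T+o)-st).ravel()]
r=least_squares(rt,[.6,.2,0]);print('tray',r.x.round(4),np.degrees(r.x[2]),np.sqrt((r.fun**2).mean()));print(r.fun.reshape(-1,2).round(1))
p=r.x; m=R.from_euler('z',p[2]).as_matrix()
print('post',(m@[-.117,0,.051]+[p[0],p[1],.011]).round(4))
# hood near lower? top face near corners z=.16: zoom3 (35,235),(228,262) 
h=back(ct,px([(35,235),(228,262),(245,133),(53,108)],230,100,3),.16);print('hood top corners',h.round(3)); 
print('in tray frame',((h-[p[0],p[1],.011])@m).round(3))
print('spool',back(ct,[[318.5,236]],.046),'flask',back(ct,[[189,229]],.1))
print('small box',back(ct,px([(436,417),(511,450),(495,491),(420,458)],230,100,3),.04).round(3))
s=ctrl.get_state(); print(R.from_rotvec(s['tool_rot']).as_matrix().round(3),s['position'])
E
```

```text
box [ 0.5607 -0.2151  0.1019  1.1018  0.775 ] [63.13101158 44.4070536 ] rms 0.35601856391115566 0.9031953471223346
fixed [ 0.5603 -0.2145  1.0984] 0.4150409350205652
[[-0.   0.3]
 [-0.4 -0. ]
 [ 0.  -0.2]
 [ 0.3  0.7]
 [-0.4 -0. ]
 [-0.7  0.5]
 [-0.2 -0.3]
 [-0.1  0.3]
 [-0.4  0.3]
 [-0.5  0.9]
 [ 0.4  0.5]
 [ 0.9  0.1]
 [ 0.2  0.1]]
tray [ 0.5195  0.156  -0.1542] -8.832221212920228 0.6232046839580847
[[-0.4 -0.8]
 [ 0.4 -0.7]
 [-0.7 -0.1]
 [-0.2  0.6]
 [-0.4 -0.7]
 [-1.   0.8]]
post [0.4039 0.1739 0.062 ]
hood top corners [[0.649 0.242 0.16 ]
 [0.618 0.034 0.16 ]
 [0.758 0.014 0.16 ]
 [0.788 0.222 0.16 ]]
in tray frame [[ 0.115  0.105  0.149]
 [ 0.116 -0.105  0.149]
 [ 0.257 -0.103  0.149]
 [ 0.255  0.107  0.149]]
spool [[ 0.4574648  -0.00552093  0.046     ]] flask [[0.48669934 0.4274034  0.1       ]]
small box [[ 0.446 -0.202  0.04 ]
 [ 0.407 -0.288  0.04 ]
 [ 0.36  -0.268  0.04 ]
 [ 0.399 -0.183  0.04 ]]
[[ 0.941  0.337  0.   ]
 [ 0.337 -0.941 -0.   ]
 [-0.     0.    -1.   ]] [ 0.21907317 -0.61200446  0.23660944]
```

```bash
cat >> h.py <<'E'
BC=np.array([.5605,-.2148,.100]); YAW=np.radians(63.0)
TR=np.array([.5195,.156,.011]); TY=np.radians(-8.8)
def boxR(yaw,th):
    "th: elevation of box z (45deg in cradle, negative = mouth down); yaw of its horizontal heading"
    C=R.from_euler('z',yaw).as_matrix(); s,k=np.sin(th),np.cos(th)
    return C@np.array([[s,0,k],[0,1,0],[-k,0,s]])
def toolR(B): # tool z=box x, tool y=-box y
    z=B[:,0]; y=-B[:,1]; return np.c_[np.cross(y,z),y,z]
def state():
    s=ctrl.get_state(); return s['position'],R.from_rotvec(s['tool_rot']).as_matrix(),s
def rel(p,Rt,show=True):
    p0,R0,s=state()
    rv=R.from_matrix(R0.T@Rt).as_rotvec(); d=R0.T@(p-p0)
    if show: print('turn',rv.round(3).tolist(),'shift',d.round(4).tolist(),'ang',np.degrees(np.linalg.norm(rv)).round(1),'t',round(s['time'],2))
    return rv,d
def tcp(c,B): return np.asarray(c)+.005*B[:,0]
def stat():
    p,r,s=state(); print('t',round(s['time'],2),'p',p.round(4),'F',s['ft_force'].round(1),'T',s['torque'].round(2),'w',round(s['grip_width'],3),'q',s['joint_positions'].round(2))
E
python3 - <<'E'
from h import *
B=boxR(YAW,np.pi/4); print(toolR(B).round(3))
rel(tcp(BC-.15*B[:,0]+[0,0,.06],B),toolR(B))
rel(tcp(BC-.12*B[:,0],B),toolR(B))
E
```

```text
[[ 0.321  0.891  0.321]
 [ 0.63  -0.454  0.63 ]
 [ 0.707 -0.    -0.707]]
turn [0.297, 0.747, -0.716] shift [0.3807, -0.1885, -0.026] ang 61.7 t 0.95
turn [0.297, 0.747, -0.716] shift [0.3962, -0.2031, 0.0552] ang 61.7 t 0.95
```

Emit:
step_arm(
  plan=[
    [[0.297,0.747,-0.716],[0.381,-0.188,-0.026],0],
    [[0.297,0.747,-0.716],[0.381,-0.188,-0.026],0],
    [[0.297,0.747,-0.716],[0.381,-0.188,-0.026],0],
    [[0.297,0.747,-0.716],[0.381,-0.188,-0.026],0],
    [[0.297,0.747,-0.716],[0.381,-0.188,-0.026],0],
    [[0.297,0.747,-0.716],[0.381,-0.188,-0.026],0],
    [[0.297,0.747,-0.716],[0.381,-0.188,-0.026],0],
    [[0.297,0.747,-0.716],[0.381,-0.188,-0.026],0],
    [[0.297,0.747,-0.716],[0.381,-0.188,-0.026],0],
    [[0.297,0.747,-0.716],[0.381,-0.188,-0.026],0],
  ],
  squeeze=30,
)

```text
time: 2.2
position: [0.5134, -0.3083, 0.2623]
tool_rot: [-2.205, -1.347, -0.911]
ft_force: [-0.1, -0.4, 0.2]
grip_width: 0.995
```

```bash
python3 - <<'E'
from h import *
stat()
B=boxR(YAW,np.pi/4)
rel(tcp(BC-.15*B[:,0]+[0,0,.06],B),toolR(B))
rel(tcp(BC-.12*B[:,0],B),toolR(B))
for n in("wrist","scene"):
    cv2.imwrite(f'pics/{n}1.png',ctrl.get_image(n)[:,:,::-1])
E
```

```text
t 2.2 p [ 0.5134 -0.3083  0.2623] F [-0.1 -0.4  0.2] T [-0.71  0.33 -0.02] w 0.995 q [ 1.19  0.42 -0.4   1.5  -0.57  1.55  0.43]
turn [0.001, 0.001, -0.002] shift [0.0017, -0.0005, 0.0013] ang 0.2 t 2.2
turn [0.001, 0.001, -0.002] shift [-0.0406, -0.0005, 0.0738] ang 0.2 t 2.2
```

View pics/wrist1.png

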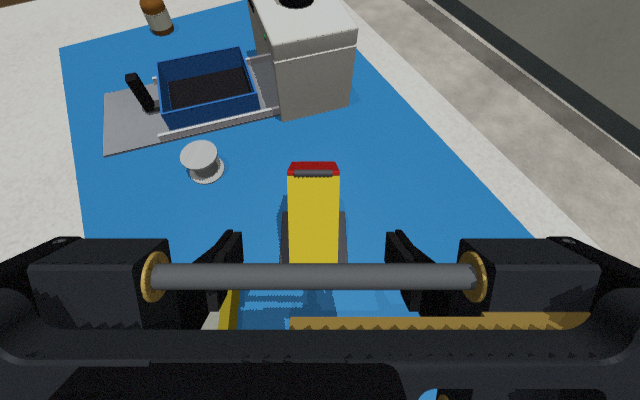

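View pics/scene1.png

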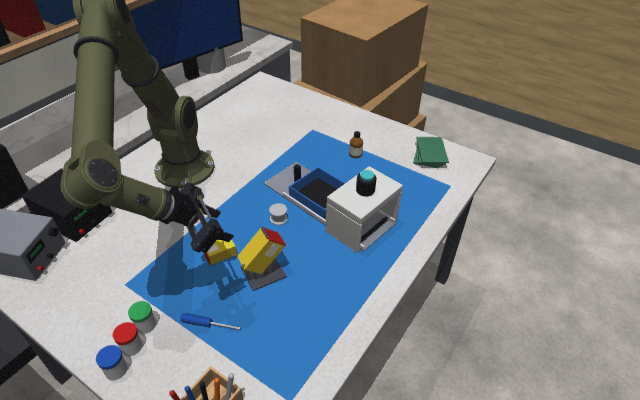

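Emit:
step_arm(
  plan=[
    [[0,0,0],[-0.02,0,0.037],0],
    [[0,0,0],[-0.041,-0.0005,0.074],0],
    [[0,0,0],[-0.041,-0.0005,0.1],0],
    [[0,0,0],[-0.041,-0.0005,0.125],0],
    [[0,0,0],[-0.041,-0.0005,0.145],0],
    [[0,0,0],[-0.041,-0.0005,0.165],0],
    [[0,0,0],[-0.041,-0.0005,0.18],0],
    [[0,0,0],[-0.041,-0.0005,0.194],0],
    [[0,0,0],[-0.041,-0.0005,0.194],0],
    [[0,0,0],[-0.041,-0.0005,0.194],0],
  ],
)

```text
time: 3.55
position: [0.5631, -0.2106, 0.0967]
tool_rot: [-2.203, -1.349, -0.912]
ft_force: [-0.1, 0.1, -0.4]
grip_width: 1.0
```

```bash
python3 - <<'E'
from h import *
stat()
B=boxR(YAW,np.pi/4)
rel(tcp(BC,B),toolR(B))
for n in("wrist","scene"):
    cv2.imwrite(f'pics/{n}2.png',ctrl.get_image(n)[:,:,::-1])
E
```

```text
t 3.55 p [ 0.5631 -0.2106  0.0967] F [-0.1  0.1 -0.4] T [-0.69  0.33 -0.05] w 1.0 q [ 1.08  0.53 -0.44  1.73 -0.6   1.18  0.51]
turn [0.001, 0.0, 0.0] shift [-0.0011, -0.0005, -0.0008] ang 0.0 t 3.55
```

View pics/wrist2.png

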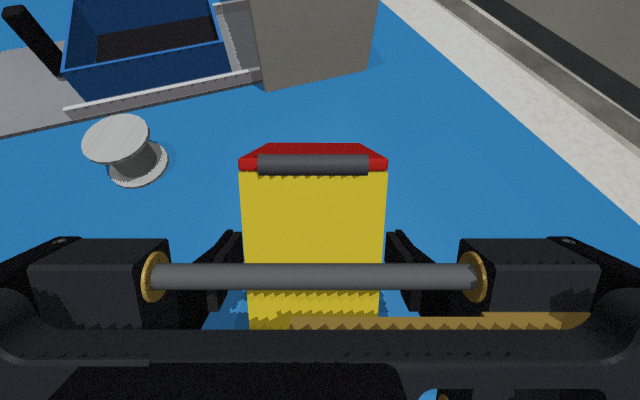

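Emit:
step_arm(
  plan=[
    [[0,0,0],[0,0,0],120],
    [[0,0,0],[0,0,0],255],
    [[0,0,0],[0,0,0],255],
    [[0,0,0],[0,0,0],255],
    [[0,0,0],[0,0,0],255],
    [[0,0,0],[0,0,0],255],
    [[0,0,0],[0,0,0],255],
    [[0,0,0],[0,0,0],255],
    [[0,0,0],[0,0,0],255],
    [[0,0,0],[0,0,0],255],
  ],
  squeeze=30,
)

```text
time: 4.9
position: [0.5631, -0.2099, 0.0964]
tool_rot: [-2.202, -1.35, -0.912]
ft_force: [0.8, 0.0, 0.3]
grip_width: 0.643
```

```bash
python3 - <<'E'
from h import *
stat(); p,r,s=state(); print('width mm',s['grip_width']*87)
B=boxR(YAW,np.pi/4); print(rel(tcp(BC,B),toolR(B)))
p0,R0,_=state(); print('up .14 in tool',(R0.T@[0,0,.14]).round(3))
E
```

```text
t 4.9 p [ 0.5631 -0.2099  0.0964] F [0.8 0.  0.3] T [-0.75  0.2  -0.16] w 0.643 q [ 1.08  0.53 -0.44  1.73 -0.6   1.18  0.51]
width mm 55.90822395004252
turn [-0.0, -0.0, 0.0] shift [-0.0014, -0.0001, -0.0014] ang 0.0 t 4.9
(array([-0.00035803, -0.00014495,  0.00013962]), array([-1.37493640e-03, -6.12305512e-05, -1.43447125e-03]))
up .14 in tool [ 0.099 -0.    -0.099]
```

Emit:
step_arm(
  plan=[
    [[0,0,0],[0.005,0,-0.005],255],
    [[0,0,0],[0.013,0,-0.013],255],
    [[0,0,0],[0.025,0,-0.025],255],
    [[0,0,0],[0.04,0,-0.04],255],
    [[0,0,0],[0.055,0,-0.055],255],
    [[0,0,0],[0.07,0,-0.07],255],
    [[0,0,0],[0.083,0,-0.083],255],
    [[0,0,0],[0.092,0,-0.092],255],
    [[0,0,0],[0.099,0,-0.099],255],
    [[0,0,0],[0.099,0,-0.099],255],
  ],
)

```text
time: 6.15
position: [0.5632, -0.21, 0.2369]
tool_rot: [-2.202, -1.35, -0.912]
ft_force: [-0.3, -0.0, -4.7]
grip_width: 0.645
```

```bash
python3 - <<'E'
from h import *
stat()
im=ctrl.get_image("scene");cv2.imwrite('pics/s3.png',im[100:300,150:400,::-1].repeat(3,0).repeat(3,1))
T=R.from_euler('z',TY).as_matrix(); yaw=TY+np.pi/2
p0,R0,_=state()
def lipc(th,u,zl,xt=-.02):
    B=boxR(yaw,th); lip=TR*[1,1,0]+T@[xt,u,0]+[0,0,zl]
    return lip-B@[.035,0,.0575],B
# transit: mouth up 20deg... centre at u=-.06,z=.2
for th,c in [(45,None),(0,None)]:
    B=boxR(yaw,np.radians(th)); cc=TR*[1,1,0]+T@[-.02,-.06,0]+[0,0,.20]
    print(th,cc); rel(tcp(cc,B),toolR(B))
E
```

```text
t 6.15 p [ 0.5632 -0.21    0.2369] F [-0.3 -0.  -4.7] T [-1.3   0.58 -0.02] w 0.645 q [ 1.09  0.37 -0.46  1.63 -0.62  1.38  0.37]
45 [0.49055628 0.09976601 0.2       ]
turn [0.224, -0.0, -0.225] shift [0.1462, -0.206, 0.2025] ang 18.2 t 6.2
0 [0.49055628 0.09976601 0.2       ]
turn [0.124, -0.779, -0.301] shift [0.1428, -0.2049, 0.2011] ang 48.4 t 6.2
```

View pics/s3.png

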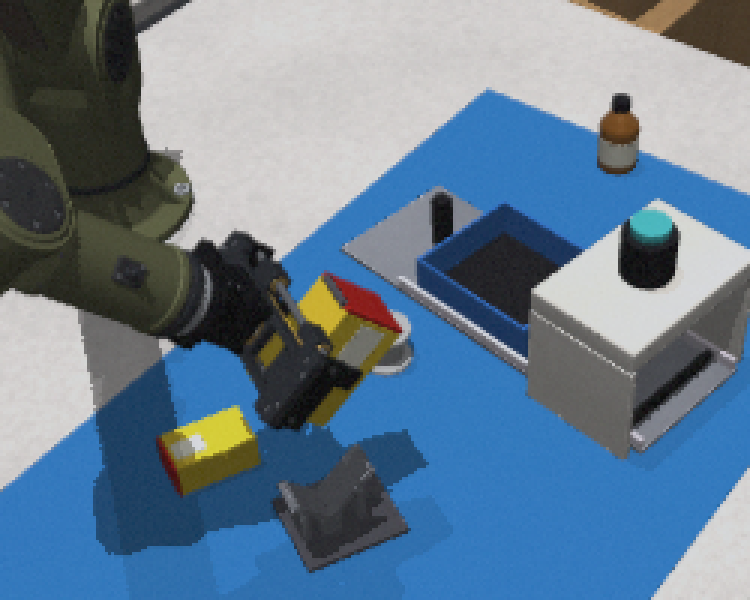

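Emit:
step_arm(
  plan=[
    [[0.02,0,-0.02],[0.009,-0.012,0.012],255],
    [[0.05,0,-0.05],[0.027,-0.038,0.037],255],
    [[0.08,0,-0.08],[0.049,-0.069,0.068],255],
    [[0.11,0,-0.11],[0.071,-0.1,0.099],255],
    [[0.14,0,-0.14],[0.093,-0.131,0.129],255],
    [[0.17,0,-0.17],[0.113,-0.16,0.157],255],
    [[0.2,0,-0.2],[0.13,-0.183,0.18],255],
    [[0.22,0,-0.22],[0.141,-0.198,0.195],255],
    [[0.224,0,-0.225],[0.146,-0.206,0.2025],255],
    [[0.224,0,-0.225],[0.146,-0.206,0.2025],255],
  ],
)

```text
time: 7.45
position: [0.4913, 0.1031, 0.1965]
tool_rot: [-1.911, -1.639, -0.792]
ft_force: [0.1, -0.3, -3.3]
grip_width: 0.64
```

```bash
cat >> h.py <<'E'
TM=R.from_euler('z',TY).as_matrix(); DY=TY+np.pi/2
def lipc(th,u,zl,xt=-.02):
    B=boxR(DY,np.radians(th)); lip=TR*[1,1,0]+TM@[xt,u,0]+[0,0,zl]
    return lip-B@[.035,0,.0575],B
E
python3 - <<'E'
from h import *
stat()
for th,u,z in [(30,0,.13),(15,-.005,.11),(0,-.015,.09),(-10,-.02,.08),(-15,-.025,.075),(-20,-.025,.072),(-30,-.025,.072),(-45,-.025,.072),(-55,-.025,.072)]:
    c,B=lipc(th,u,z); print(th,c.round(3)); rel(tcp(c,B),toolR(B))
E
```

```text
t 7.45 p [0.4913 0.1031 0.1965] F [ 0.1 -0.3 -3.3] T [-1.41  0.14 -0.02] w 0.64 q [ 0.91  0.12 -0.69  2.02 -0.76  1.21  0.42]
30 [0.489 0.093 0.132]
turn [0.0, -0.262, 0.001] shift [-0.0548, -0.0002, 0.0431] ang 15.0 t 7.45
15 [0.489 0.09  0.129]
turn [0.0, -0.524, 0.001] shift [-0.0595, -0.0002, 0.0429] ang 30.0 t 7.45
0 [0.489 0.087 0.125]
turn [0.0, -0.785, 0.001] shift [-0.0654, -0.0002, 0.0428] ang 45.0 t 7.45
-10 [0.489 0.089 0.124]
turn [0.001, -0.96, 0.0] shift [-0.0649, -0.0002, 0.0439] ang 55.0 t 7.45
-15 [0.489 0.088 0.124]
turn [0.001, -1.047, 0.0] shift [-0.0664, -0.0002, 0.0434] ang 60.0 t 7.45
-20 [0.489 0.093 0.125]
turn [0.001, -1.134, 0.0] shift [-0.0628, -0.0002, 0.0455] ang 65.0 t 7.45
-30 [0.491 0.102 0.131]
turn [0.001, -1.309, 0.0] shift [-0.0516, -0.0002, 0.047] ang 75.0 t 7.45
-45 [0.493 0.119 0.137]
turn [0.001, -1.571, 0.0] shift [-0.0357, -0.0002, 0.0528] ang 90.0 t 7.45
-55 [0.495 0.13  0.139]
turn [0.001, -1.745, 0.0] shift [-0.0262, -0.0002, 0.0589] ang 100.0 t 7.45
```

Emit:
step_arm(
  plan=[
    [[0,-0.05,0],[-0.012,0,0.01],255],
    [[0,-0.15,0],[-0.03,0,0.025],255],
    [[0,-0.262,0],[-0.048,0,0.038],255],
    [[0,-0.39,0],[-0.057,0,0.043],255],
    [[0,-0.524,0],[-0.06,0,0.043],255],
    [[0,-0.655,0],[-0.063,0,0.043],255],
    [[0,-0.785,0],[-0.065,0,0.043],255],
    [[0,-0.88,0],[-0.065,0,0.044],255],
    [[0,-0.96,0],[-0.065,0,0.044],255],
    [[0,-0.96,0],[-0.065,0,0.044],255],
  ],
)

```text
time: 8.7
position: [0.4892, 0.0899, 0.119]
tool_rot: [2.296, 1.969, -0.199]
ft_force: [0.4, 0.3, -3.8]
grip_width: 0.644
```

```bash
python3 - <<'E'
from h import *
stat()
for th,u,z in [(-10,-.02,.08),(-20,-.025,.072),(-30,-.025,.072),(-45,-.025,.072),(-55,-.025,.072)]:
    c,B=lipc(th,u,z); print(th,c.round(3)); rel(tcp(c,B),toolR(B))
im=ctrl.get_image("scene");cv2.imwrite('pics/s4.png',im[100:300,150:400,::-1].repeat(3,0).repeat(3,1))
im=ctrl.get_image("top");cv2.imwrite('pics/t4.png',im[130:300,200:400,::-1].repeat(3,0).repeat(3,1))
E
```

```text
t 8.7 p [0.4892 0.0899 0.119 ] F [ 0.4  0.3 -3.8] T [ 0.4  -0.19 -0.04] w 0.644 q [ 0.37  0.22 -0.78  1.89  0.32  1.2  -0.69]
-10 [0.489 0.089 0.124]
turn [-0.001, -0.003, 0.001] shift [-0.0015, -0.0001, -0.0003] ang 0.2 t 8.7
-20 [0.489 0.093 0.125]
turn [-0.001, -0.178, 0.001] shift [0.0011, -0.0001, -0.001] ang 10.2 t 8.7
-30 [0.491 0.102 0.131]
turn [-0.001, -0.352, 0.001] shift [0.0087, -0.0001, -0.0093] ang 20.2 t 8.7
-45 [0.493 0.119 0.137]
turn [-0.001, -0.614, 0.001] shift [0.0226, -0.0001, -0.019] ang 35.2 t 8.7
-55 [0.495 0.13  0.139]
turn [-0.001, -0.788, 0.001] shift [0.0331, -0.0001, -0.0233] ang 45.2 t 8.7
```

View pics/s4.png

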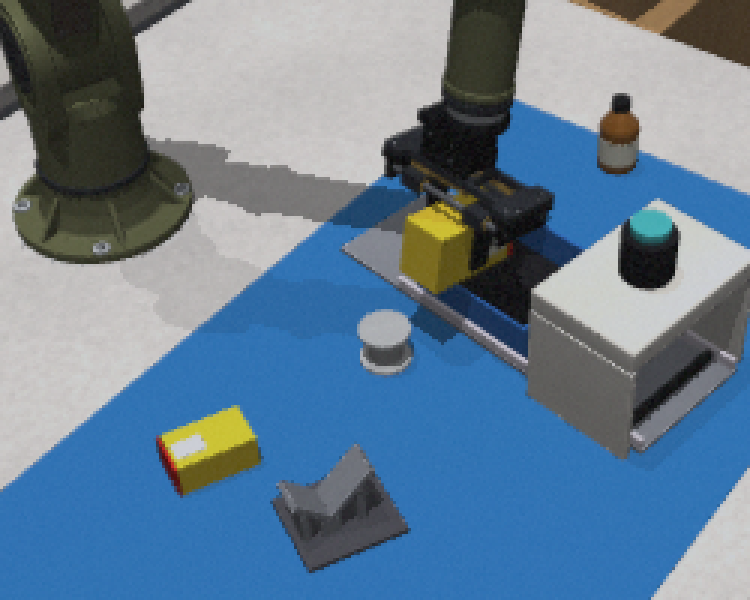

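View pics/t4.png

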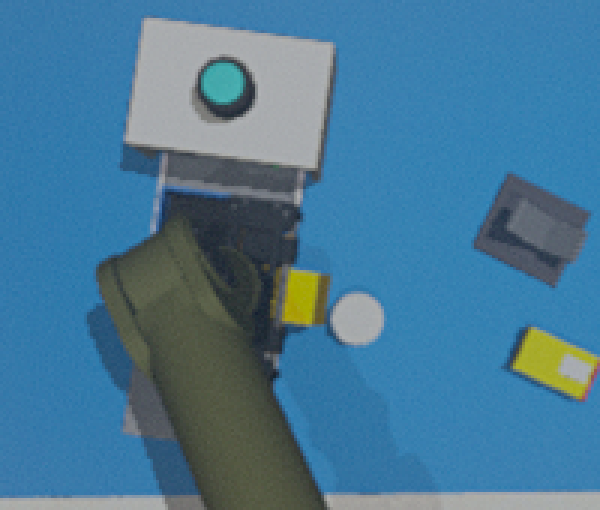

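Emit:
step_arm(
  plan=[
    [[0,-0.07,0],[0,0,0],255],
    [[0,-0.14,0],[0.001,0,-0.001],255],
    [[0,-0.18,0],[0.001,0,-0.001],255],
    [[0,-0.21,0],[0.003,0,-0.003],255],
    [[0,-0.24,0],[0.004,0,-0.004],255],
    [[0,-0.27,0],[0.005,0,-0.005],255],
    [[0,-0.3,0],[0.006,0,-0.007],255],
    [[0,-0.32,0],[0.007,0,-0.008],255],
    [[0,-0.335,0],[0.008,0,-0.009],255],
    [[0,-0.352,0],[0.009,0,-0.009],255],
  ],
)

```text
time: 10.05
position: [0.4907, 0.0988, 0.127]
tool_rot: [2.083, 1.785, -0.562]
ft_force: [-0.4, 0.5, -2.4]
grip_width: 0.641
```

```bash
python3 - <<'E'
from h import *
stat()
for th,u,z in [(-30,-.025,.072),(-45,-.025,.075),(-55,-.025,.075)]:
    c,B=lipc(th,u,z); print(th,c.round(3)); rel(tcp(c,B),toolR(B))
im=ctrl.get_image("scene");cv2.imwrite('pics/s5.png',im[130:250,260:400,::-1].repeat(5,0).repeat(5,1))
E
```

```text
t 10.05 p [0.4907 0.0988 0.127 ] F [-0.4  0.5 -2.4] T [ 0.8  -0.18 -0.02] w 0.641 q [ 0.08  0.41 -0.74  1.77  0.62  1.52 -1.01]
-30 [0.491 0.102 0.131]
turn [0.001, 0.004, -0.0] shift [0.0011, -0.0003, -0.0004] ang 0.2 t 10.05
-45 [0.493 0.119 0.14 ]
turn [0.001, -0.258, -0.0] shift [0.0093, -0.0003, -0.0169] ang 14.8 t 10.05
-55 [0.495 0.13  0.142]
turn [0.001, -0.433, -0.001] shift [0.0176, -0.0003, -0.0245] ang 24.8 t 10.05
```

View pics/s5.png

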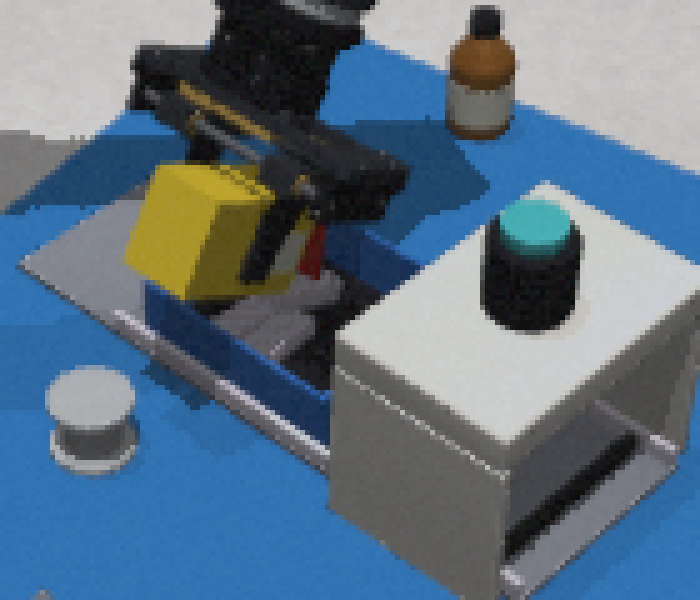

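```bash
python3 - <<'E'
from h import *
c,B=lipc(-48,-.025,.09); rel(tcp(c,B),toolR(B))
E
```

```text
turn [0.001, -0.31, 0.0] shift [0.0035, -0.0, -0.0323] ang 17.8 t 10.1
```

Emit:
step_arm(
  plan=[
    [[0,-0.03,0],[0,0,-0.005],255],
    [[0,-0.08,0],[0.001,0,-0.01],255],
    [[0,-0.14,0],[0.002,0,-0.016],255],
    [[0,-0.2,0],[0.002,0,-0.022],255],
    [[0,-0.26,0],[0.003,0,-0.028],255],
    [[0,-0.31,0],[0.0035,0,-0.032],255],
    [[0,-0.31,0],[0.0035,0,-0.032],255],
    [[0,-0.31,0],[0.0035,0,-0.032],255],
    [[0,-0.31,0],[0.0035,0,-0.032],255],
    [[0,-0.31,0],[0.0035,0,-0.032],255],
  ],
)

```text
time: 11.35
position: [0.4936, 0.1172, 0.153]
tool_rot: [1.876, 1.606, -0.832]
ft_force: [-0.3, 0.1, -2.1]
grip_width: 0.645
```

```bash
python3 - <<'E'
from h import *
stat()
im=ctrl.get_image("scene");cv2.imwrite('pics/s6.png',im[130:250,260:400,::-1].repeat(5,0).repeat(5,1))
im=ctrl.get_image("wrist");cv2.imwrite('pics/w6.png',im[:,:,::-1])
# next: raise lip clear, vertical 0.1
p0,R0,_=state(); print((R0.T@[0,0,.10]).round(3))
c,B=lipc(-48,-.025,.09)
B2=boxR(DY,np.radians(45)); cc=TR*[1,1,0]+TM@[-.02,-.06,0]+[0,0,.22]; rel(tcp(cc,B2),toolR(B2))
E
```

```text
t 11.35 p [0.4936 0.1172 0.153 ] F [-0.3  0.1 -2.1] T [ 1.25 -0.29  0.03] w 0.645 q [-0.15  0.59 -0.67  1.62  0.77  1.83 -1.13]
[-0.074  0.    -0.067]
turn [0.001, 1.622, -0.0] shift [-0.0567, -0.0002, -0.032] ang 92.9 t 11.45
```

View pics/s6.png

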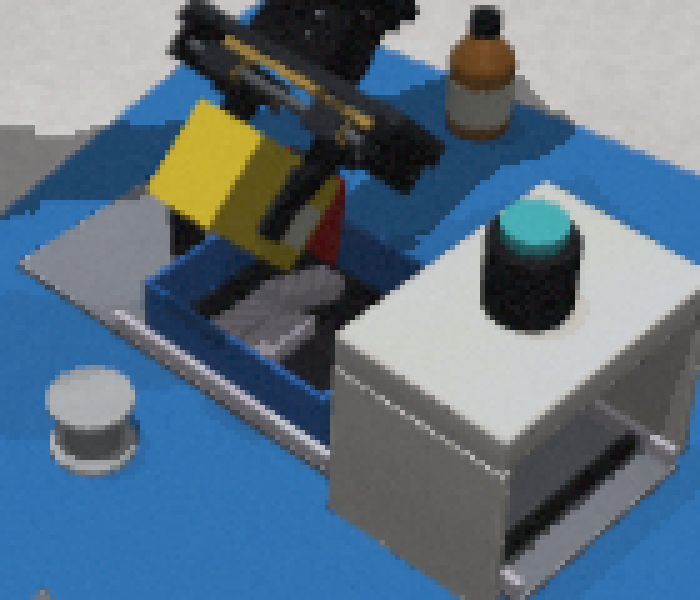

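View pics/w6.png

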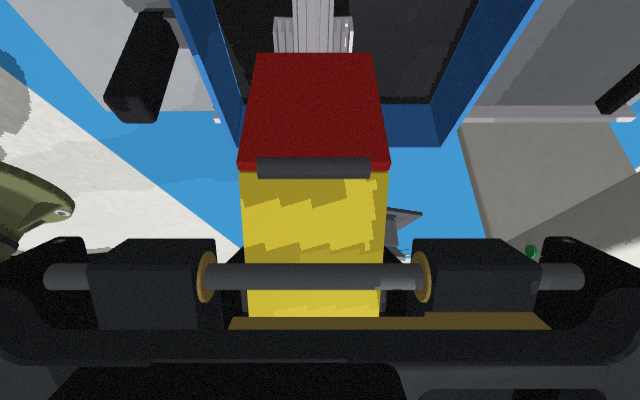

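Emit:
step_arm(
  plan=[
    [[0,0,0],[-0.015,0,-0.013],255],
    [[0,0,0],[-0.037,0,-0.033],255],
    [[0,0,0],[-0.059,0,-0.053],255],
    [[0,0.05,0],[-0.07,0,-0.063],255],
    [[0,0.17,0],[-0.074,0,-0.067],255],
    [[0,0.32,0],[-0.074,0,-0.067],255],
    [[0,0.47,0],[-0.074,0,-0.067],255],
    [[0,0.62,0],[-0.074,0,-0.067],255],
    [[0,0.77,0],[-0.074,0,-0.067],255],
    [[0,0.9,0],[-0.074,0,-0.067],255],
  ],
)

```text
time: 12.7
position: [0.4932, 0.1175, 0.2554]
tool_rot: [-2.353, -2.021, -0.081]
ft_force: [-1.6, -0.6, -3.1]
grip_width: 0.645
```

```bash
python3 - <<'E'
from h import *
stat()
G=np.array([.5631,-.2099,.0964]); B=boxR(YAW,np.pi/4); 
print('to mid'); B2=boxR(DY,np.radians(45)); cc=TR*[1,1,0]+TM@[-.02,-.06,0]+[0,0,.24]; rel(tcp(cc,B2),toolR(B2))
print('above cradle .14');rel(G+[0,0,.14],toolR(B))
im=ctrl.get_image("scene");cv2.imwrite('pics/s7.png',im[130:250,240:380,::-1].repeat(5,0).repeat(5,1))
E
```

```text
t 12.7 p [0.4932 0.1175 0.2554] F [-1.6 -0.6 -3.1] T [-0.17  0.03  0.04] w 0.645 q [ 0.47  0.01 -0.71  1.77 -0.05  1.33 -0.39]
to mid
turn [0.004, 0.72, 0.003] shift [-0.0156, -0.0, 0.0179] ang 41.3 t 12.7
above cradle .14
turn [-0.13, 0.713, 0.299] shift [-0.3136, 0.1185, -0.0009] ang 44.9 t 12.7
```

View pics/s7.png

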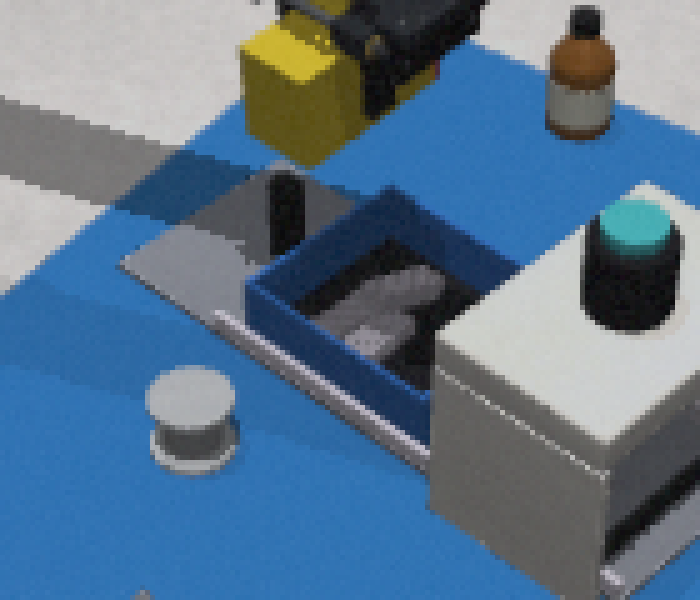

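Emit:
step_arm(
  plan=[
    [[-0.008,0.05,0.02],[-0.012,0.005,0],255],
    [[-0.02,0.12,0.05],[-0.04,0.015,0],255],
    [[-0.038,0.21,0.09],[-0.08,0.03,0],255],
    [[-0.057,0.31,0.13],[-0.125,0.047,0],255],
    [[-0.076,0.42,0.175],[-0.17,0.064,0],255],
    [[-0.094,0.52,0.217],[-0.215,0.081,0],255],
    [[-0.11,0.61,0.254],[-0.257,0.097,0],255],
    [[-0.123,0.68,0.283],[-0.29,0.109,0],255],
    [[-0.13,0.713,0.299],[-0.307,0.116,0],255],
    [[-0.13,0.713,0.299],[-0.3136,0.1185,0],255],
  ],
)

```text
time: 14.0
position: [0.5626, -0.2096, 0.2327]
tool_rot: [-2.204, -1.348, -0.904]
ft_force: [0.9, -0.0, -2.2]
grip_width: 0.641
```

```bash
python3 - <<'E'
from h import *
stat()
G=np.array([.5631,-.2099,.0964]); B=boxR(YAW,np.pi/4); 
for h in(.14,.06,.02,0): rel(G+[0,0,h],toolR(B))
im=ctrl.get_image("scene");cv2.imwrite('pics/s8.png',im[140:300,180:340,::-1].repeat(4,0).repeat(4,1)[:600])
im=ctrl.get_image("top");cv2.imwrite('pics/t8.png',im[130:300,200:400,::-1].repeat(3,0).repeat(3,1))
E
```

```text
t 14.0 p [ 0.5626 -0.2096  0.2327] F [ 0.9 -0.  -2.2] T [-1.05  0.51 -0.05] w 0.641 q [ 0.95  0.35 -0.28  1.64 -0.67  1.41  0.41]
turn [-0.004, 0.004, -0.003] shift [0.0026, 0.0006, -0.0026] ang 0.4 t 14.0
turn [-0.004, 0.004, -0.003] shift [-0.0537, 0.0009, 0.0542] ang 0.4 t 14.0
turn [-0.004, 0.004, -0.003] shift [-0.0819, 0.0011, 0.0826] ang 0.4 t 14.0
turn [-0.004, 0.004, -0.003] shift [-0.0959, 0.0012, 0.0968] ang 0.4 t 14.0
```

View pics/s8.png

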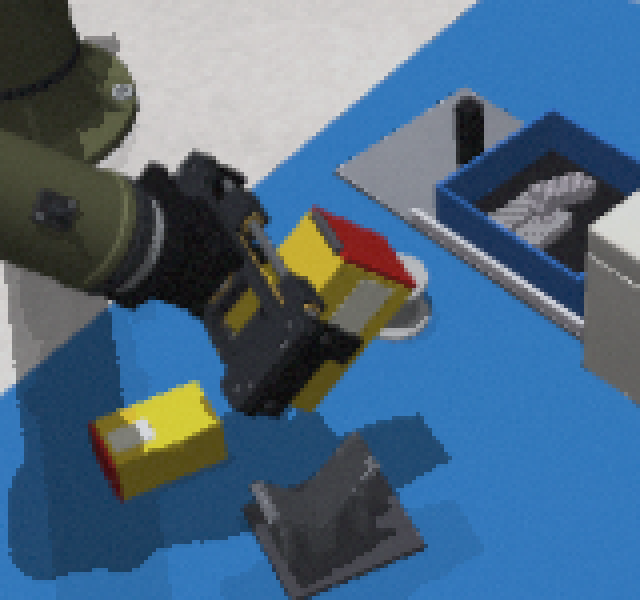

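View pics/t8.png

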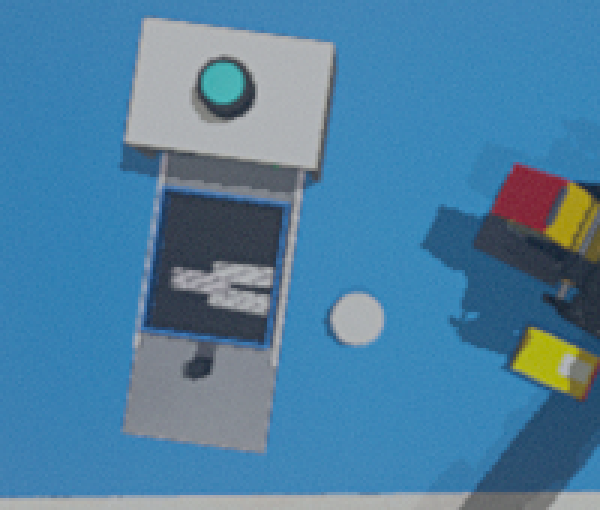

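Emit:
step_arm(
  plan=[
    [[-0.004,0.004,-0.003],[-0.008,0,0.008],255],
    [[-0.004,0.004,-0.003],[-0.022,0,0.022],255],
    [[-0.004,0.004,-0.003],[-0.037,0.001,0.037],255],
    [[-0.004,0.004,-0.003],[-0.052,0.001,0.052],255],
    [[-0.004,0.004,-0.003],[-0.064,0.001,0.064],255],
    [[-0.004,0.004,-0.003],[-0.073,0.001,0.073],255],
    [[-0.004,0.004,-0.003],[-0.079,0.001,0.079],255],
    [[-0.004,0.004,-0.003],[-0.082,0.001,0.0825],255],
    [[-0.004,0.004,-0.003],[-0.082,0.001,0.0825],255],
    [[-0.004,0.004,-0.003],[-0.082,0.001,0.0825],255],
  ],
)

```text
time: 15.35
position: [0.5636, -0.2101, 0.1169]
tool_rot: [-2.204, -1.349, -0.916]
ft_force: [-0.4, -0.2, -3.2]
grip_width: 0.645
```

```bash
python3 - <<'E'
from h import *
stat()
G=np.array([.5631,-.2099,.0964]); B=boxR(YAW,np.pi/4); 
for h in(.02,.005,0): rel(G+[0,0,h],toolR(B))
E
```

```text
t 15.35 p [ 0.5636 -0.2101  0.1169] F [-0.4 -0.2 -3.2] T [-1.1   0.51  0.02] w 0.645 q [ 0.95  0.48 -0.28  1.73 -0.68  1.24  0.54]
turn [0.003, -0.001, 0.0] shift [-0.0004, -0.0005, 0.0003] ang 0.2 t 15.35
turn [0.003, -0.001, 0.0] shift [-0.0111, -0.0006, 0.0109] ang 0.2 t 15.35
turn [0.003, -0.001, 0.0] shift [-0.0146, -0.0006, 0.0145] ang 0.2 t 15.35
```

Emit:
step_arm(
  plan=[
    [[0,0,0],[-0.003,-0.0005,0.003],255],
    [[0,0,0],[-0.006,-0.0005,0.006],255],
    [[0,0,0],[-0.008,-0.0005,0.008],255],
    [[0,0,0],[-0.01,-0.0005,0.01],255],
    [[0,0,0],[-0.012,-0.0005,0.012],255],
    [[0,0,0],[-0.013,-0.0005,0.013],255],
    [[0,0,0],[-0.014,-0.0005,0.014],255],
    [[0,0,0],[-0.0145,-0.0005,0.0145],255],
    [[0,0,0],[-0.0145,-0.0005,0.0145],255],
    [[0,0,0],[-0.0145,-0.0005,0.0145],255],
  ],
)

```text
time: 16.6
position: [0.563, -0.2099, 0.0965]
tool_rot: [-2.203, -1.348, -0.915]
ft_force: [-2.9, -0.5, 3.9]
grip_width: 0.642
```

```bash
python3 - <<'E'
from h import *
stat()
G=np.array([.5631,-.2099,.0964]); B=boxR(YAW,np.pi/4); 
rel(G,toolR(B))
im=ctrl.get_image("scene");cv2.imwrite('pics/s9.png',im[200:300,200:320,::-1].repeat(6,0).repeat(6,1)[:600])
E
```

```text
t 16.6 p [ 0.563  -0.2099  0.0965] F [-2.9 -0.5  3.9] T [-0.55  0.61  0.26] w 0.642 q [ 0.95  0.5  -0.28  1.74 -0.68  1.21  0.57]
turn [0.003, -0.001, -0.0] shift [-0.0, 0.0001, 0.0001] ang 0.2 t 16.6
```

View pics/s9.png

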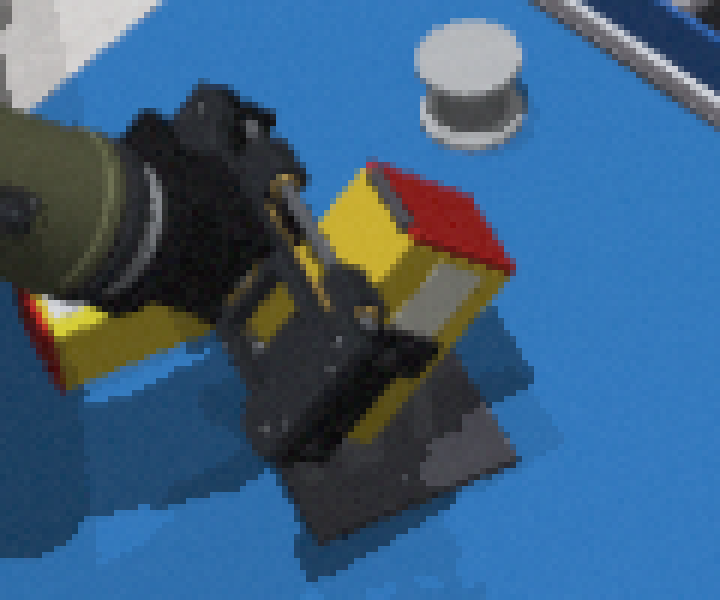

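Emit:
step_arm(
  plan=[
    [[0,0,0],[0,0,0],170],
    [[0,0,0],[0,0,0],130],
    [[0,0,0],[0,0,0],80],
    [[0,0,0],[0,0,0],30],
    [[0,0,0],[0,0,0],0],
    [[0,0,0],[0,0,0],0],
    [[0,0,0],[0,0,0],0],
    [[0,0,0],[0,0,-0.01],0],
    [[0,0,0],[0,0,-0.03],0],
    [[0,0,0],[0,0,-0.05],0],
  ],
)

```text
time: 17.9
position: [0.5463, -0.2428, 0.1325]
tool_rot: [-2.205, -1.348, -0.915]
ft_force: [0.3, 0.2, -0.0]
grip_width: 1.0
```

```bash
python3 - <<'E'
from h import *
stat()
p0,R0,_=state()
P=np.array([.4039,.1739,.062])
# pinch post: tool down, jaws across tray y; choose tool y sign
ty=TM@[0,1,0]
for s in(1,-1):
    y=s*ty; z=np.array([0,0,-1.]); Rt=np.c_[np.cross(y,z),y,z]
    rel(P+[0,0,.15],Rt)
im=ctrl.get_image("wrist");cv2.imwrite('pics/w10.png',im[:,:,::-1])
print('retreat',(R0.T@[0,0,.05]).round(3))
E
```

```text
t 17.9 p [ 0.5463 -0.2428  0.1325] F [ 0.3  0.2 -0. ] T [-0.65  0.32 -0.04] w 1.0 q [ 0.99  0.48 -0.26  1.69 -0.66  1.3   0.56]
turn [0.739, -0.53, -1.779] shift [0.2729, -0.3168, 0.1595] ang 114.5 t 17.9
turn [-0.488, -0.68, 1.183] shift [0.2729, -0.3168, 0.1595] ang 83.0 t 17.9
retreat [ 0.035  0.    -0.035]
```

View pics/w10.png

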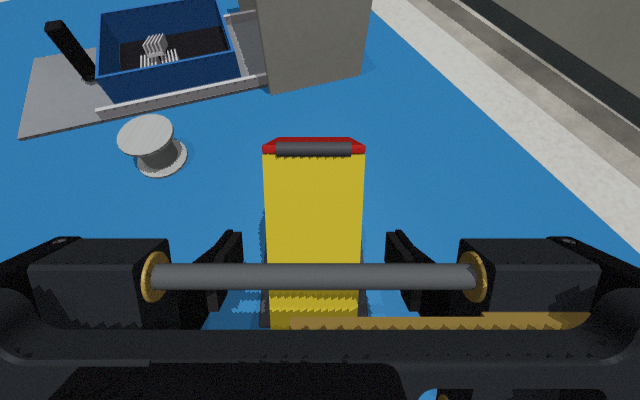

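Emit:
step_arm(
  plan=[
    [[0,0,0],[0,0,-0.02],0],
    [[0,0,0],[0,0,-0.045],0],
    [[0,0,0],[0,0,-0.07],0],
    [[0,0,0],[0.02,0,-0.09],0],
    [[0,0,0],[0.045,0,-0.115],0],
    [[0,0,0],[0.071,0,-0.141],0],
    [[0,0,0],[0.071,0,-0.141],0],
    [[0,0,0],[0.071,0,-0.141],0],
    [[0,0,0],[0.071,0,-0.141],0],
    [[0,0,0],[0.071,0,-0.141],0],
  ],
)

```text
time: 19.2
position: [0.5236, -0.285, 0.28]
tool_rot: [-2.202, -1.347, -0.914]
ft_force: [-1.0, -0.4, 0.6]
grip_width: 1.004
```

```bash
python3 - <<'E'
from h import *
stat()
P=np.array([.4039,.1739,.062]);ty=TM@[0,1,0]
y=-ty; z=np.array([0,0,-1.]); Rt=np.c_[np.cross(y,z),y,z]
rel(P+[0,0,.17],Rt)
import pickle
for n in("top","scene"):
    im=ctrl.get_image(n);np.save(n+'11.npy',im)
t=np.load('top11.npy');cv2.imwrite('pics/t11.png',t[180:230,345:415,::-1].repeat(10,0).repeat(10,1))
cv2.imwrite('pics/s11.png',cv2.resize(np.load('scene11.npy')[220:295,225:305,::-1],None,fx=8,fy=8,interpolation=cv2.INTER_CUBIC))
E
```

```text
t 19.2 p [ 0.5236 -0.285   0.28  ] F [-1.  -0.4  0.6] T [-0.78  0.33 -0.06] w 1.004 q [ 1.03  0.37 -0.23  1.52 -0.65  1.57  0.44]
turn [-0.491, -0.679, 1.182] shift [0.2158, -0.3156, 0.2847] ang 83.0 t 19.2
```

View pics/s11.png

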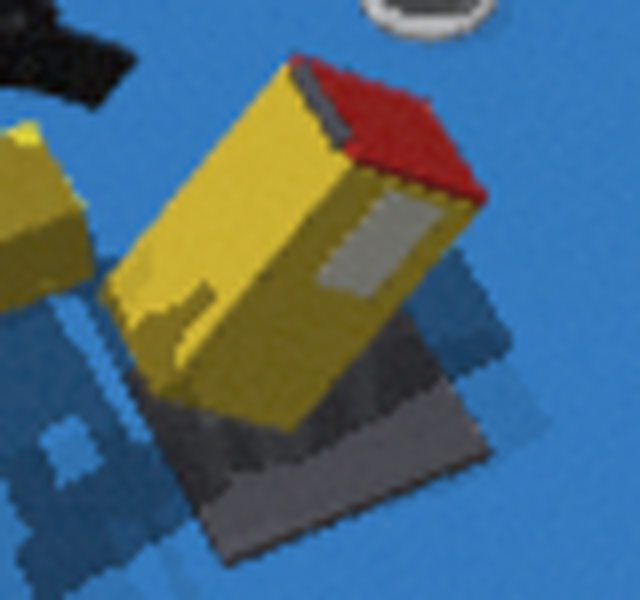

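Emit:
step_arm(
  plan=[
    [[-0.025,-0.034,0.06],[0.011,-0.016,0.0],0],
    [[-0.074,-0.102,0.177],[0.032,-0.047,0.03],0],
    [[-0.123,-0.17,0.296],[0.054,-0.079,0.06],0],
    [[-0.184,-0.255,0.443],[0.081,-0.118,0.1],0],
    [[-0.245,-0.34,0.591],[0.108,-0.158,0.142],0],
    [[-0.307,-0.424,0.739],[0.135,-0.197,0.178],0],
    [[-0.37,-0.51,0.887],[0.162,-0.237,0.214],0],
    [[-0.43,-0.594,1.03],[0.189,-0.276,0.249],0],
    [[-0.491,-0.679,1.182],[0.216,-0.316,0.285],0],
    [[-0.491,-0.679,1.182],[0.216,-0.316,0.285],0],
  ],
)

```text
time: 20.55
position: [0.4115, 0.1491, 0.2341]
tool_rot: [-3.11, 0.123, -0.058]
ft_force: [0.4, -0.2, -0.0]
grip_width: 0.999
```

```bash
python3 - <<'E'
from h import *
stat()
P=np.array([.4039,.1739,.062]);ty=TM@[0,1,0]
y=-ty; z=np.array([0,0,-1.]); Rt=np.c_[np.cross(y,z),y,z]
rel(P+[0,0,.17],Rt);rel(P+[0,0,.003],Rt)
im=ctrl.get_image("wrist"); c=cam("wrist"); print(proj(c,[P+[0,0,.025],P*[1,1,0]+[0,0,.012]]))
cv2.imwrite('pics/w12.png',im[:,:,::-1])
im=ctrl.get_image("scene");cv2.imwrite('pics/s12.png',im[100:300,200:420,::-1].repeat(3,0).repeat(3,1))
E
```

```text
t 20.55 p [0.4115 0.1491 0.2341] F [ 0.4 -0.2 -0. ] T [0.04 0.06 0.03] w 0.999 q [ 0.47 -0.2  -0.76  1.95 -0.16  1.29 -1.89]
turn [-0.032, -0.035, 0.075] shift [-0.0096, -0.024, 0.0025] ang 5.1 t 20.55
turn [-0.032, -0.035, 0.075] shift [-0.0155, -0.0189, 0.1693] ang 5.1 t 20.55
[[302.75801192 202.15358845]
 [306.75234784 187.89861297]]
```

View pics/w12.png

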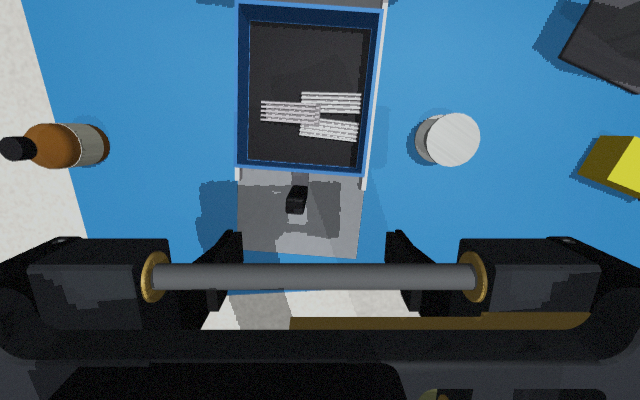

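View pics/s12.png

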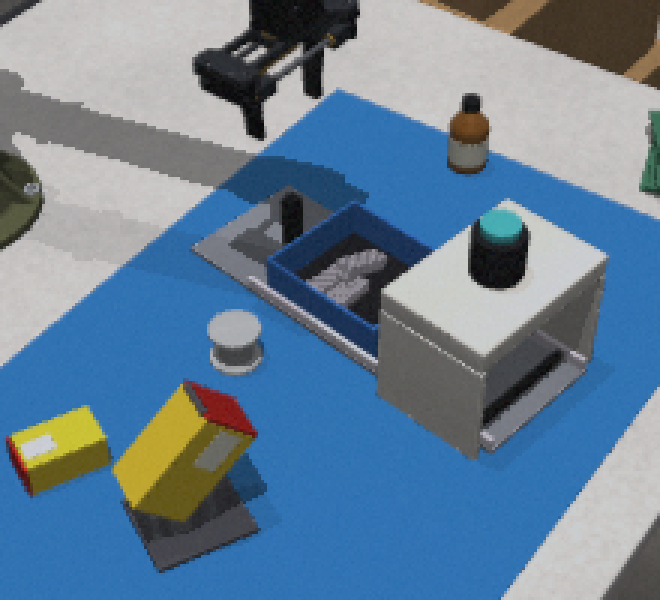

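Emit:
step_arm(
  plan=[
    [[-0.032,-0.035,0.075],[-0.01,-0.024,0.0025],0],
    [[-0.032,-0.035,0.075],[-0.01,-0.024,0.0025],0],
    [[-0.032,-0.035,0.075],[-0.01,-0.024,0.0025],0],
    [[-0.032,-0.035,0.075],[-0.01,-0.024,0.0025],0],
    [[-0.032,-0.035,0.075],[-0.01,-0.024,0.0025],0],
    [[-0.032,-0.035,0.075],[-0.01,-0.024,0.0025],0],
    [[-0.032,-0.035,0.075],[-0.01,-0.024,0.0025],0],
    [[-0.032,-0.035,0.075],[-0.01,-0.024,0.0025],0],
    [[-0.032,-0.035,0.075],[-0.01,-0.024,0.0025],0],
    [[-0.032,-0.035,0.075],[-0.01,-0.024,0.0025],0],
  ],
)

```text
time: 21.9
position: [0.4043, 0.1719, 0.2318]
tool_rot: [-3.131, 0.237, 0.0]
ft_force: [0.2, 0.4, -1.1]
grip_width: 1.0
```

```bash
cat >> h.py <<'E'
P=np.array([.4039,.1739,.062]);ty=TM@[0,1,0]
_y=-ty; _z=np.array([0,0,-1.]); RP=np.c_[np.cross(_y,_z),_y,_z]
E
python3 - <<'E'
from h import *
stat()
rel(P+[0,0,.17],RP);rel(P+[0,0,.003],RP)
c=cam("wrist");im=ctrl.get_image("wrist"); a=im.copy()
for q in [P+[0,0,.025],P*[1,1,0]+[0,0,.012]]+[TR+TM@[i*.085,j*.075,.046] for i in(-1,1) for j in(-1,1)]:
    u=proj(c,q)[0]; print(u.round(1)); cv2.drawMarker(a,tuple(int(v) for v in u.round()),(255,0,255),0,10)
cv2.imwrite('pics/w13.png',a[:,:,::-1])
E
```

```text
t 21.9 p [0.4043 0.1719 0.2318] F [ 0.2  0.4 -1.1] T [ 0.    0.04 -0.01] w 1.0 q [ 0.47 -0.15 -0.84  1.92 -0.12  1.32 -2.06]
turn [-0.002, 0.0, 0.002] shift [-0.0007, -0.0019, -0.0002] ang 0.2 t 21.9
turn [-0.002, 0.0, 0.002] shift [-0.0007, -0.0016, 0.1668] ang 0.2 t 21.9
[311.6 192.4]
[312.1 177.9]
[379.2 158. ]
[244.5 157.7]
[390.8 -21.1]
[233.1 -21.3]
```

View pics/w13.png

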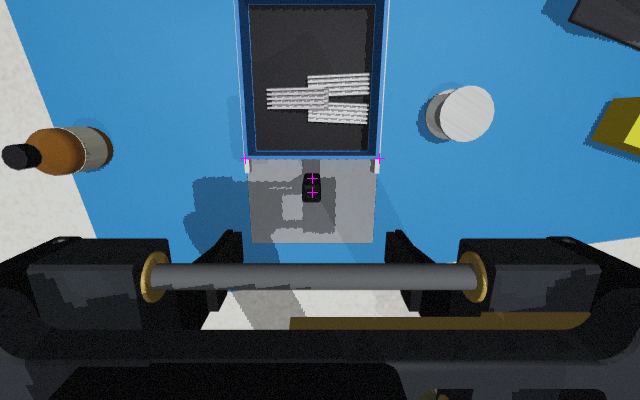

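Emit:
step_arm(
  plan=[
    [[0,0,0],[-0.001,-0.002,0.02],0],
    [[0,0,0],[-0.001,-0.002,0.05],0],
    [[0,0,0],[-0.001,-0.002,0.08],0],
    [[0,0,0],[-0.001,-0.002,0.105],0],
    [[0,0,0],[-0.001,-0.002,0.125],0],
    [[0,0,0],[-0.001,-0.002,0.145],0],
    [[0,0,0],[-0.001,-0.002,0.158],0],
    [[0,0,0],[-0.001,-0.002,0.166],0],
    [[0,0,0],[-0.001,-0.002,0.167],0],
    [[0,0,0],[-0.001,-0.002,0.167],0],
  ],
)

```text
time: 23.2
position: [0.404, 0.1745, 0.0653]
tool_rot: [-3.13, 0.237, -0.001]
ft_force: [0.1, 0.0, 0.0]
grip_width: 1.0
```

Emit:
step_arm(
  plan=[
    [[0,0,0],[0,0,0],100],
    [[0,0,0],[0,0,0],160],
    [[0,0,0],[0,0,0],200],
    [[0,0,0],[0,0,0],255],
    [[0,0,0],[0,0,0],255],
    [[0,0,0],[0,0,0],255],
    [[0,0,0],[0,0,0],255],
    [[0,0,0],[0,0,0],255],
    [[0,0,0],[0,0,0],255],
    [[0,0,0],[0,0,0],255],
  ],
  squeeze=12,
)

```text
time: 24.45
position: [0.4037, 0.175, 0.0648]
tool_rot: [-3.13, 0.237, -0.0]
ft_force: [1.7, 3.1, -3.2]
grip_width: 0.235
```

```bash
python3 - <<'E'
from h import *
stat(); rel(P+[0,0,.003],RP)
e=TM@[.117+.0,0,0]
# stop: hood near face at .115 ahead of tray centre -> tray joint .02 -> .14 more
for d in(.12,.14,.145): rel(P+TM@[d,0,0]+[0,0,.003],RP)
E
```

```text
t 24.45 p [0.4037 0.175  0.0648] F [ 1.7  3.1 -3.2] T [ 0.68 -0.19  0.01] w 0.235 q [ 0.42  0.11 -0.91  2.12  0.1   0.96 -2.27]
turn [-0.003, -0.0, 0.003] shift [0.0003, 0.001, -0.0002] ang 0.2 t 24.45
turn [-0.003, -0.0, 0.003] shift [0.1203, 0.0013, -0.0002] ang 0.2 t 24.45
turn [-0.003, -0.0, 0.003] shift [0.1403, 0.0014, -0.0002] ang 0.2 t 24.45
turn [-0.003, -0.0, 0.003] shift [0.1453, 0.0014, -0.0002] ang 0.2 t 24.45
```

Emit:
step_arm(
  plan=[
    [[0,0,0],[0.006,0,0],255],
    [[0,0,0],[0.018,0,0],255],
    [[0,0,0],[0.033,0,0],255],
    [[0,0,0],[0.049,0,0],255],
    [[0,0,0],[0.065,0.001,0],255],
    [[0,0,0],[0.081,0.001,0],255],
    [[0,0,0],[0.097,0.001,0],255],
    [[0,0,0],[0.11,0.001,0],255],
    [[0,0,0],[0.118,0.001,0],255],
    [[0,0,0],[0.122,0.001,0],255],
  ],
)

```text
time: 25.7
position: [0.5243, 0.1565, 0.0648]
tool_rot: [-3.129, 0.236, 0.001]
ft_force: [-1.6, 5.2, 1.7]
grip_width: 0.23
```

```bash
python3 - <<'E'
from h import *
stat()
for d in(.12,.14,.145): rel(P+TM@[d,0,0]+[0,0,.003],RP)
E
```

```text
t 25.7 p [0.5243 0.1565 0.0648] F [-1.6  5.2  1.7] T [ 1.03  0.46 -0.03] w 0.23 q [ 0.36  0.36 -0.81  1.87  0.3   1.03 -2.29]
turn [-0.004, 0.001, 0.003] shift [-0.0017, 0.0012, -0.0002] ang 0.3 t 25.7
turn [-0.004, 0.001, 0.003] shift [0.0183, 0.0013, -0.0002] ang 0.3 t 25.7
turn [-0.004, 0.001, 0.003] shift [0.0233, 0.0013, -0.0002] ang 0.3 t 25.7
```

Emit:
step_arm(
  plan=[
    [[0,0,0],[0.004,0.001,0],255],
    [[0,0,0],[0.008,0.001,0],255],
    [[0,0,0],[0.012,0.001,0],255],
    [[0,0,0],[0.015,0.001,0],255],
    [[0,0,0],[0.017,0.001,0],255],
    [[0,0,0],[0.019,0.001,0],255],
    [[0,0,0],[0.02,0.001,0],255],
    [[0,0,0],[0.021,0.001,0],255],
    [[0,0,0],[0.022,0.001,0],255],
    [[0,0,0],[0.022,0.001,0],255],
  ],
)

```text
time: 26.95
position: [0.5447, 0.1534, 0.0648]
tool_rot: [-3.128, 0.234, 0.003]
ft_force: [-4.4, 7.8, 2.9]
grip_width: 0.228
```

```bash
python3 - <<'E'
from h import *
stat()
for d in(.14,.145): rel(P+TM@[d,0,0]+[0,0,.003],RP)
E
```

```text
t 26.95 p [0.5447 0.1534 0.0648] F [-4.4  7.8  2.9] T [ 1.32  0.79 -0.05] w 0.228 q [ 0.35  0.4  -0.79  1.83  0.32  1.04 -2.29]
turn [-0.005, 0.003, 0.004] shift [-0.0023, 0.0013, -0.0002] ang 0.4 t 26.95
turn [-0.005, 0.003, 0.004] shift [0.0027, 0.0013, -0.0002] ang 0.4 t 26.95
```

Emit:
step_arm(
  plan=[
    [[0,0,0],[0.001,-0.001,0],255],
    [[0,0,0],[0.002,-0.001,0],255],
    [[0,0,0],[0.003,-0.002,0],255],
    [[0,0,0],[0.004,-0.002,0],255],
    [[0,0,0],[0.005,-0.002,0],255],
    [[0,0,0],[0.006,-0.002,0],255],
    [[0,0,0],[0.007,-0.002,0],255],
    [[0,0,0],[0.008,-0.002,0],255],
    [[0,0,0],[0.008,-0.002,0],255],
    [[0,0,0],[0.008,-0.002,0],255],
  ],
)

```text
time: 28.2
position: [0.5483, 0.1529, 0.0636]
tool_rot: [-3.132, 0.235, 0.018]
ft_force: [-12.7, 4.2, 7.9]
grip_width: 0.23
```

```bash
python3 - <<'E'
from h import *
stat()
for d in(.14,.145): rel(P+TM@[d,0,0]+[0,0,.003],RP)
im=ctrl.get_image("wrist");cv2.imwrite('pics/w14.png',im[:,:,::-1])
im=ctrl.get_image("scene");cv2.imwrite('pics/s14.png',im[100:300,200:420,::-1].repeat(3,0).repeat(3,1))
E
```

```text
t 28.2 p [0.5483 0.1529 0.0636] F [-12.7   4.2   7.9] T [ 0.83  2.95 -0.07] w 0.23 q [ 0.34  0.42 -0.79  1.81  0.33  1.06 -2.29]
turn [0.001, 0.012, 0.004] shift [-0.006, 0.0013, -0.0014] ang 0.7 t 28.2
turn [0.001, 0.012, 0.004] shift [-0.001, 0.0013, -0.0014] ang 0.7 t 28.2
```

View pics/w14.png

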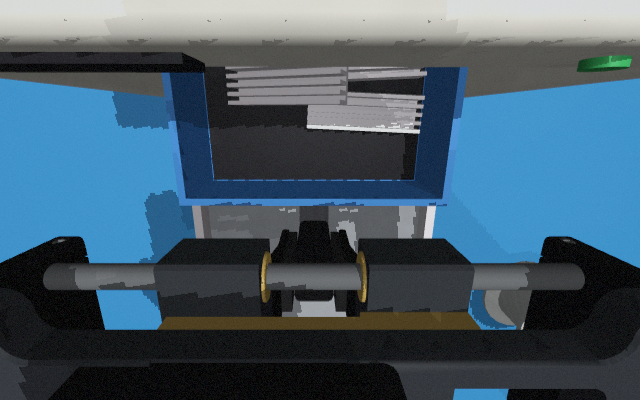

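View pics/s14.png

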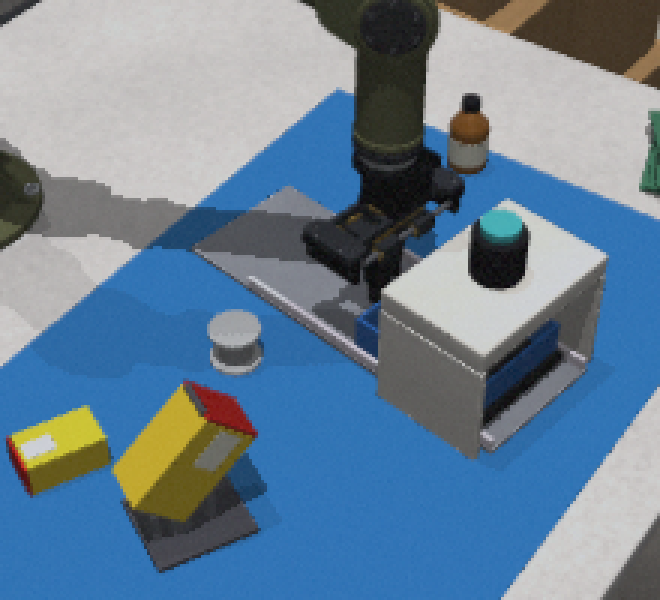

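Emit:
step_arm(
  plan=[
    [[0,0,0],[0,0,0],220],
    [[0,0,0],[0,0,0],150],
    [[0,0,0],[0,0,0],80],
    [[0,0,0],[0,0,0],0],
    [[0,0,0],[0,0,0],0],
    [[0,0,0],[0,0,0],0],
    [[0,0,0],[0,0,0],0],
    [[0,0,0],[-0.003,0,-0.01],0],
    [[0,0,0],[-0.003,0,-0.03],0],
    [[0,0,0],[-0.003,0,-0.05],0],
  ],
)

```text
time: 29.55
position: [0.5514, 0.152, 0.1169]
tool_rot: [-3.13, 0.237, -0.002]
ft_force: [-0.3, 0.7, 0.1]
grip_width: 0.998
```

Emit:
step_arm(
  plan=[
    [[0,0,0],[0,0,-0.03],0],
    [[0,0,0],[-0.02,0,-0.06],0],
    [[0,0,0],[-0.05,0,-0.1],0],
    [[0,0,0],[-0.08,0,-0.13],0],
    [[0,0,0],[-0.1,0,-0.15],0],
    [[0,0,0],[-0.12,0,-0.16],0],
    [[0,0,0],[-0.12,0,-0.16],0],
    [[0,0,0],[-0.12,0,-0.16],0],
    [[0,0,0],[-0.12,0,-0.16],0],
    [[0,0,0],[-0.12,0,-0.16],0],
  ],
)

```text
time: 30.8
position: [0.4324, 0.1694, 0.2743]
tool_rot: [-3.13, 0.238, 0.002]
ft_force: [0.0, -0.2, 0.6]
grip_width: 1.0
```

```bash
python3 - <<'E'
from h import *
stat()
c=cam('wrist');im=ctrl.get_image("wrist");a=im.copy()
for d in(.136,.14,.145):
  for q in [P+TM@[d,0,.025]]+[TR+TM@[d-.085,j*.075,.046] for j in(-1,1)]:
    u=proj(c,q)[0]; print(d,u.round(1)); cv2.drawMarker(a,tuple(int(v) for v in u.round()),(255,0,255),0,6)
cv2.imwrite('pics/w15.png',a[:,:,::-1])
im=ctrl.get_image("scene");cv2.imwrite('pics/s15.png',im[100:300,200:420,::-1].repeat(3,0).repeat(3,1))
im=ctrl.get_image("top");cv2.imwrite('pics/t15.png',im[130:300,170:460,::-1].repeat(2,0).repeat(2,1))
E
```

```text
t 30.8 p [0.4324 0.1694 0.2743] F [ 0.  -0.2  0.6] T [0.05 0.02 0.01] w 1.0 q [ 0.52 -0.1  -0.88  1.8  -0.08  1.4  -2.06]
0.136 [313.7  85.9]
0.136 [379.   58.9]
0.136 [248.7  58.7]
0.14 [313.7  81.9]
0.14 [379.3  55.1]
0.14 [248.5  54.9]
0.145 [313.7  76.9]
0.145 [379.5  50.2]
0.145 [248.2  50.1]
```

View pics/w15.png

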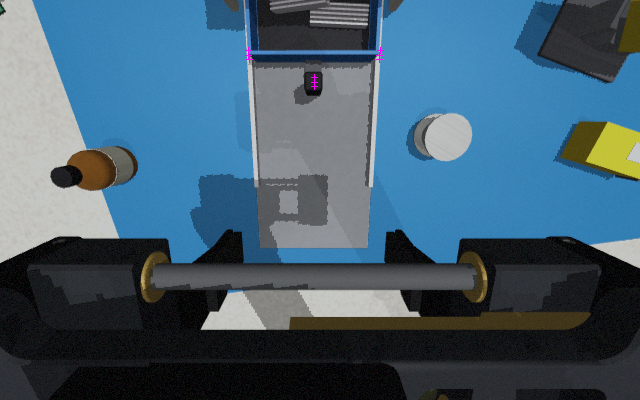

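View pics/s15.png

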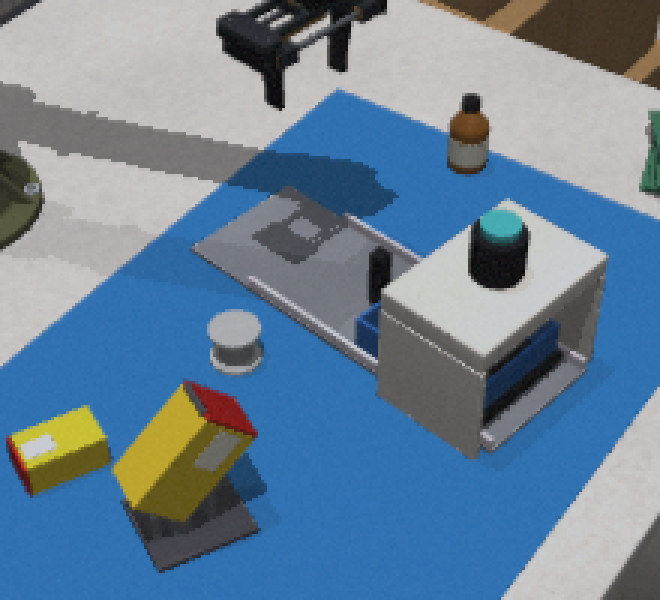

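View pics/t15.png

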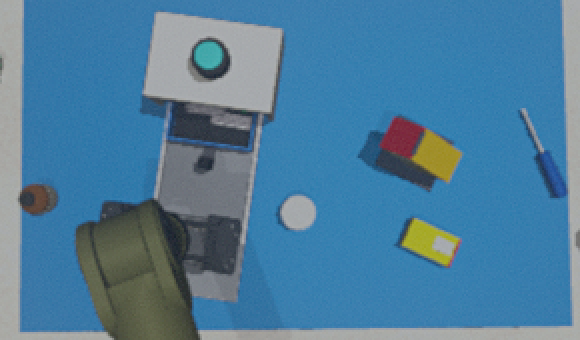

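```bash
python3 - <<'E'
from h import *
rel(P+TM@[.10,0,.06],RP);rel(P+TM@[.10,0,.003],RP)
E
```

```text
turn [-0.002, 0.001, 0.002] shift [0.0714, 0.0005, 0.1524] ang 0.2 t 30.95
turn [-0.002, 0.001, 0.002] shift [0.0714, 0.0007, 0.2094] ang 0.2 t 30.95
```

Emit:
step_arm(
  plan=[
    [[0,0,0],[0.02,0,0.03],150],
    [[0,0,0],[0.045,0,0.06],255],
    [[0,0,0],[0.06,0,0.09],255],
    [[0,0,0],[0.068,0,0.12],255],
    [[0,0,0],[0.071,0,0.15],255],
    [[0,0,0],[0.071,0.001,0.175],255],
    [[0,0,0],[0.071,0.001,0.195],255],
    [[0,0,0],[0.071,0.001,0.205],255],
    [[0,0,0],[0.071,0.001,0.209],255],
    [[0,0,0],[0.071,0.001,0.209],255],
  ],
)

```text
time: 32.2
position: [0.5027, 0.1585, 0.0662]
tool_rot: [-3.13, 0.237, -0.001]
ft_force: [0.8, -0.3, 0.1]
grip_width: 0.022
```

Emit:
step_arm(
  plan=[
    [[0,0,0],[0.006,0,0],255],
    [[0,0,0],[0.012,0,0],255],
    [[0,0,0],[0.016,0,0],255],
    [[0,0,0],[0.019,0,0],255],
    [[0,0,0],[0.021,0,0],255],
    [[0,0,0],[0.022,0,0],255],
    [[0,0,0],[0.023,0,0],255],
    [[0,0,0],[0.024,0,0],255],
    [[0,0,0],[0.025,0,0],255],
    [[0,0,0],[0.025,0,0],255],
  ],
)

```text
time: 33.45
position: [0.5236, 0.1551, 0.0653]
tool_rot: [-3.133, 0.236, 0.01]
ft_force: [-9.8, 0.9, 6.5]
grip_width: 0.004
```

```bash
python3 - <<'E'
from h import *
stat(); print((TM.T@(state()[0]-P)).round(4))
E
```

```text
t 33.45 p [0.5236 0.1551 0.0653] F [-9.8  0.9  6.5] T [ 0.07  1.89 -0.03] w 0.004 q [ 0.39  0.38 -0.84  1.87  0.32  1.04 -2.3 ]
[ 0.1212 -0.0002  0.0033]
```

Emit:
step_arm(
  plan=[
    [[0,0,0],[-0.01,0,0],255],
    [[0,0,0],[-0.025,0,-0.01],255],
    [[0,0,0],[-0.03,0,-0.04],200],
    [[0,0,0],[-0.04,0,-0.08],100],
    [[0,0,0],[-0.06,0,-0.12],0],
    [[0,0,0],[-0.08,0,-0.16],0],
    [[0,0,0],[-0.09,0,-0.19],0],
    [[0,0,0],[-0.09,0,-0.2],0],
    [[0,0,0],[-0.09,0,-0.2],0],
    [[0,0,0],[-0.09,0,-0.2],0],
  ],
)

```text
time: 34.7
position: [0.4378, 0.1672, 0.2644]
tool_rot: [-3.131, 0.238, 0.004]
ft_force: [0.0, 0.3, -1.1]
grip_width: 0.835
```

```bash
python3 - <<'E'
from h import *
stat()
im=ctrl.get_image("scene");cv2.imwrite('pics/s16.png',im[100:300,200:420,::-1].repeat(3,0).repeat(3,1))
im=ctrl.get_image("top");cv2.imwrite('pics/t16.png',im[130:300,170:460,::-1].repeat(2,0).repeat(2,1))
E
```

```text
t 34.7 p [0.4378 0.1672 0.2644] F [ 0.   0.3 -1.1] T [ 0.03 -0.   -0.04] w 0.835 q [ 0.57 -0.08 -0.93  1.81 -0.07  1.38 -2.07]
```

View pics/s16.png

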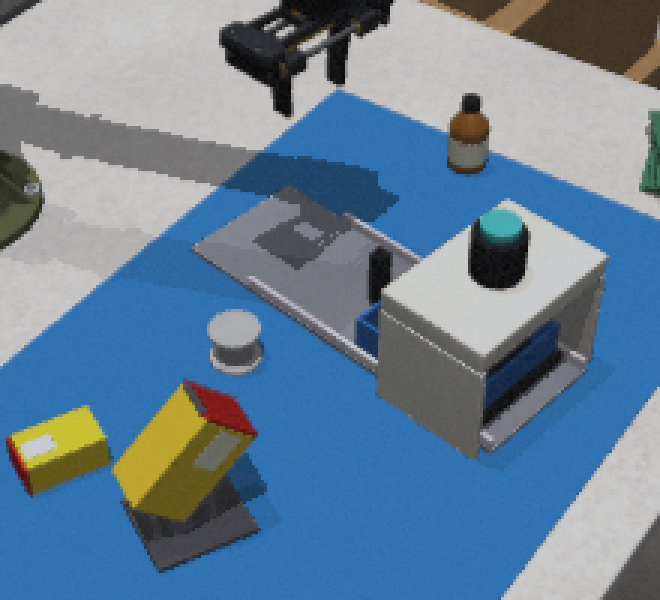

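View pics/t16.png

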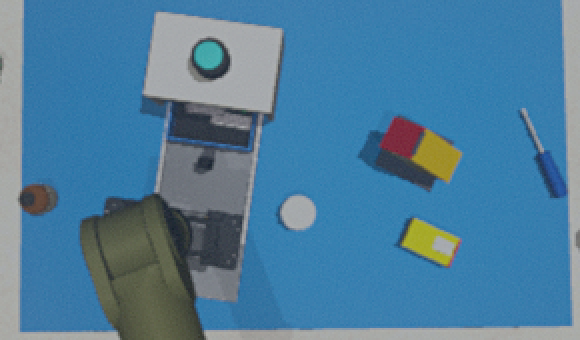

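All is in place: the box is back in its cradle with the lid shut, the tray is at its stop, the bystanders are where they were, and the arm is clear. I'm handing the job in.

```bash
python3 -c "
from bench import ctrl
print(ctrl.close_job())"
```

```text
the job is handed in; nothing more can be done
None
```

The job is done and handed in after about 35 s of the 72 s allowed; close_job gives no verdict.

**What I did:**
- I took the larger yellow box out of its cradle and turned it over low above the tray. All three heat sinks fell in.
- I put the box back in its cradle, then pinched the black post and slid the tray under the hood. Afterwards I pushed the post once more with closed fingers to check the tray was fully in.

**Last checks:**
- **Heat sinks:** after the spill, the top and wrist pictures showed all three in the tray. With the tray in, the hood hides part of them; I can still see sinks but could not count them again.
- **Box:** it looks the same in the scene picture as at the start, with its lid shut. The gripper's pose at release matched its pose at the grasp within 1 mm.
- **Tray:** the check push met about 10 N without moving the tray further, against the 3 N that slides it, so it is against the stop. The travel I measured was about 0.142 to 0.146 m against an expected 0.140 m. My estimates of the tray's start and the hood's position were only good to a few millimetres, and I did not resolve the difference.
- **Everything else:** the bottle, spool and screwdriver look unmoved by eye. The gripper was open and touching nothing. The highest force in the readings I took was about 16 N.

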